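Scan the tip box and leave the scanner on its sloped rest

TASK

Take the barcode scanner out of its charging dock, lay it down clear of the dock and let go, then take it again by its blue handle. Point its window straight down at the label on the red tip box, 3 to 10 cm above it and without touching the box, and hold it still there for at least one second. Finally leave the scanner lying on the yellow sloped rest, nose down against the toe stop, without ever dropping it and without disturbing the tip boxes, the bottle or the tube rack.

Things in the scene. Friction and masses are not known exactly. Their poses are not given: they have to be found in the camera images.
- scanner: Cordless stick barcode scanner, a plain bar 150 long x 36 wide x 32 mm thick, 150 g: rear half the blue handle, front half white, orange trigger on top. Origin: centre of its underside. x runs along the bar to the nose (nose face at +75 mm, tail at -75, blue from -75 to 0), y across it, z out of its top (top face at 32 mm). Starts in the dock, tail down, nose up at 45 degrees.
- scanner_window (a point): Centre of the dark red window in the scanner's nose end face (75 mm ahead of the scanner's origin, 16 mm above its underside). x points out of the nose, along the beam.
- scanner_mid (a point): Centre of the scanner's bar (16 mm above its origin); same axes.
- dock: Fixed grey charging dock, foot 130 (x) x 75 x 16 mm, carrying a trough that rises at 45 degrees towards the dock's +x. Origin: centre of the foot's underside.
- dock_bed: The dock's trough. Origin: where floor and tail stop meet; x up the slope, z square to the floor. Side walls 30 mm high, 42 mm apart, to x = 67 mm, and a 30 mm tail stop enclose the blue handle. The floor, 30 mm wide, ends at x = 85 mm; the white last 65 mm of the scanner stands free. Open on top: the scanner lifts out along z or x.
- rest_bed: Sloped bed (black strip) of the yellow rest. Origin: on the bed at the toe stop, midway across, 36 mm above the bench. x: down the slope (35 degrees) through the toe stop; z: square to the bed, upwards. Bed from x = -99 mm to 0, 30 mm wide above x = -50. Cheeks 14 mm high, 44 mm apart, x = -50 to 0; toe stop 14 mm high. Scanner home: its origin at about x = -75 mm, y = z = 0, tail overhanging.
- rest: Foot of the yellow rest, 150 (x) x 80 x 14 mm, fixed. Origin: centre of its underside; the bed's toe lies 58 mm ahead (+x), the bed rises towards -x.
- rest_toe (a point): Point on the toe stop of the rest, 16 mm above the bed: where the centre of the window comes to lie. Same axes as the bed.
- red_box: Red tip box, loose, 120 x 82 x 60 mm, grey-white tub with a red top that has black holes and a label. Origin: centre of the underside; x along the 120 mm side, z up.
- label (a point): Centre of the white 36 x 36 mm label with a square black code, lying in the middle of the red box's top, 60 mm above the bench. z points up, out of the label.
- blue_box: Blue tip box without a label, loose, 120 x 82 x 60 mm. Leave alone. Origin: centre of the underside.
- bottle: Amber glass bottle, 60 mm diameter, 130 mm high, loose. Leave alone. Origin: centre of the underside.
- tube_rack: Green tube rack, 100 x 60 mm, 44 mm high with its capped tubes, loose. Leave alone. Origin: centre of the underside.
Not all that is in view belongs to the job. Of the things like the scanner, leave any that is brown; of the rest the smaller one is meant.

How it is judged (in metres and radians):
On the way, in this order (a step that is already met when the one before it is completed fails the run):
1. the scanner lies at rest, let go, clear of the dock (its middle over 90 mm from the dock's origin, seen from above) (contact force between the fingers and scanner below 0.1 N and linear speed of scanner below 0.02 m/s and angular speed of scanner below 0.2 rad/s and horizontal distance between scanner_mid and dock above 0.09 m and height (world z) of scanner_mid below 0.15 m), for 0.2 s.
2. held by its blue handle, the window points down (within 20 degrees) at the label from 30 to 100 mm, the beam within 16 mm of the label's centre, and is held still for 1 s (contact force between the fingers and scanner above 0.5 N and x of the grasp point in the frame of scanner below 0.005 m and x of label in the frame of scanner_window between 0.03 and 0.1 m and y of label in the frame of scanner_window between -0.016 and 0.016 m and z of label in the frame of scanner_window between -0.016 and 0.016 m and angle between the x axis of scanner and the z axis of label, either way round below 0.35 rad and linear speed of scanner below 0.03 m/s and angular speed of scanner below 0.25 rad/s), for 1 s.
At the end, for the whole second after the job is handed in: The scanner lies at rest and released on the sloped rest, along the bed within 0.15 rad, nose down with the window within 16 mm of the toe point; both tip boxes, the bottle and the tube rack are within 20 mm of where they started (distance between scanner_window and rest_toe below 0.016 m and angle between the x axis of scanner and the x axis of rest_bed, either way round below 0.15 rad and linear speed of scanner below 0.02 m/s and angular speed of scanner below 0.2 rad/s and contact force between the fingers and scanner below 0.1 N and distance of each of red_box, blue_box, bottle, tube_rack from where it was at the start of the episode below 0.02 m); the robot touches nothing.
It fails at once if the scanner is dropped (out of the fingers and faster than 0.7 m/s) (contact force between the fingers and scanner below 0.1 N and linear speed of scanner above 0.7 m/s).
It fails at once if the scanner touches the red box (contact force between scanner and red_box above 0.5 N).
It fails at once if a tip box, the bottle or the tube rack is moved over 20 mm (distance of any of red_box, blue_box, bottle, tube_rack from where it was at the start of the episode above 0.02 m).
It also fails if it takes over 59 s, if anything falls off the work surface, if the arm or the gripper's body presses on something with over 40 N, if the wrist force passes 120 N, or if a joint passes its speed limit or range.

ROBOT

A 6-joint arm with a two-finger parallel gripper is mounted at the origin on the work surface. World frame = base frame: x ahead of the robot, y to its left, z up, the work surface at z = 0. Lengths are in m, angles in degrees, forces in N, time in s.
With the tool pointing down it reaches from about 0.325 to 0.9 m from the base axis. Payload 3.5 kg.
Tool frame: the origin (TCP) lies midway between the tips of the shut fingers; the grasp point (between the pads) lies robot.grip_point_offset behind it (robot.grip_point_offset is the distance from the TCP to the grasp point, in m); z points along the fingers, y is the line along which they close (so a half turn about z gives the same grasp; the last joint's range is limited). The gripper opens to 85 mm and grips with 20 to 120 N. Pads are 22 mm wide; open, the fingers measure 114 mm over their backs; the gripper's body (76 mm by 85 mm) begins 54 mm behind the grasp point. The pads swing forward as they close: fully open they stand 13 mm farther back than shut.
Start: joints at [-75.31, 15.837, -1.513, 72.651, 0, 84.076], TCP at [0.22, -0.585, 0.231] pointing down, gripper open.
Joint ranges: [-178.77, 178.77], [-48.84, 107.48], [-61.69, 71.31], [-111.58, 123.2], [-90, 87.43], [-180, 180]. Speed limits (degrees/s): [147.25, 147.25, 180, 180, 180, 180].

INTERFACE

Orientations are given as a 3x3 rotation matrix whose columns are the frame's x, y, z axes.
In Python, from bench import robot gives the robot as it stands. The module is installed in compiled form; this text tells all that it offers.
- The arm moves only by the shell command python3 -m pendant 'ROWS' [FORCE]. ROWS is a JSON object of lists of equal length, an entry for each row: "dp": the shift along the tool's x, y, z each as a share of 600 mm, from -1 to 1, a list of three; "delta_rot": the turn, a rotation vector about the tool's x, y, z each as a share of 90 degrees, from -1 to 1, a list of three; "jaw": the closure, from 0 (fully open) to 1 (shut). In form: {"dp": [[dx, dy, dz], ...], "delta_rot": [[wx, wy, wz], ...], "jaw": [jaw, ...]}. A call has 1 to 12 rows; each row is the pose to reach, as a shift and turn from the pose commanded when the call began, along the tool's axes at that moment; what a row does not reach only later rows make up. A row lasts 1/12 s, in which the tool goes at most 41.7 mm and 7.16 degrees, less where a joint would pass 70% of its speed; a pose out of reach is approached as far as the arm can. A call with a number of a shift or a turn outside -1 to 1 is refused whole. A call with a gripper value outside its range is refused whole. The fingers move at their own pace and stop on an object; FORCE is the grip in N (left out, the last holds). Time passes only in rows, so rows that repeat a pose let the fingers close. It gives the time, the measured TCP pose, the force, the opening and the grip force at its end, in the units of the state.
- robot.state(): the state, without advancing time (a new reading comes with each control period).
- robot.grab_frame(name): name is "side" or "top"; returns a dict with "image" (400x640x3 uint8, red, green, blue), "K" (3x3 intrinsics, pixels), "world_from_camera" (4x4, takes a point from camera to world coordinates). Camera axes: x right, y down, z forward; pixel columns grow to the right and rows downward; lengths in m; the calibration is good to about 2 mm. A picture is of the moment at which its call begins. There is no depth.
- robot.sign_off(): hands the job in; it is judged then, once.
The state is a dict: "time_s": time; "qpos": joint angles; "joint_vel": joint speeds; "joint_torque": joint torques, N m; "ee_pos": TCP position; "eef_rot": TCP orientation; "ft_force": force on the tool from outside, world axes, zero at the start; "moment": the same for the moment, N m; "finger_gap": finger opening in m; "grip_force": force on a finger pad.
Only numpy, scipy, OpenCV 4.12 (cv2) and the standard library are available. Lean on these libraries where they do the work, as an engineer would, in place of code of your own. Each camera call takes 0.05 s, during which the arm holds its last target. There are 200 camera calls.

## Working session

There is one attempt and no reset: what is moved stays moved. The work goes in short steps, Python scripts to look and compute and a shell command to move; the robot and the scene stay as the last step left them, time stands still between calls to the robot, and variables do not carry over. Pictures are saved under pics/ and viewed, at most 10 in all, crops included, and the job is handed in when it is done.

```bash
mkdir -p pics; python3 - <<'E'
from bench import robot
import cv2,numpy as np
for n in("side","top"):
    f=robot.grab_frame(n); cv2.imwrite(f"pics/{n}0.png",f["image"][:,:,::-1]); np.savez(f"{n}0.npz",**f); print(n,f["K"].round(1).tolist(),f["world_from_camera"].round(3).tolist())
s=robot.state(); print({k:np.round(v,3).tolist() for k,v in s.items()},robot.grip_point_offset)
E
```

```text
side [[449.1, 0.0, 314.4], [0.0, 449.1, 194.9], [0.0, 0.0, 1.0]] [[0.941, -0.239, 0.241, 0.1], [-0.339, -0.65, 0.68, -1.093], [-0.006, -0.721, -0.693, 1.175], [0.0, 0.0, 0.0, 1.0]]
top [[491.9, 0.0, 320.7], [0.0, 491.9, 195.8], [0.0, 0.0, 1.0]] [[-0.019, -0.998, 0.065, 0.384], [-1.0, 0.019, 0.004, -0.056], [-0.005, -0.065, -0.998, 1.408], [0.0, 0.0, 0.0, 1.0]]
{'time_s': 0.1, 'qpos': [-75.311, 15.876, -1.589, 72.653, -0.0, 84.077], 'joint_vel': [-0.04, -0.044, 0.189, -0.043, 0.032, -0.103], 'joint_torque': [-0.0, -44.671, 29.613, 0.008, -0.0, 0.0], 'ee_pos': [0.22, -0.584, 0.23], 'eef_rot': [[0.936, 0.352, -0.001], [0.352, -0.936, 0.002], [0.0, -0.002, -1.0]], 'ft_force': [0.897, 0.084, 0.735], 'moment': [0.011, 0.025, 0.007], 'grip_force': 0.0, 'finger_gap': 0.085} 0.0187
```

View pics/side0.png

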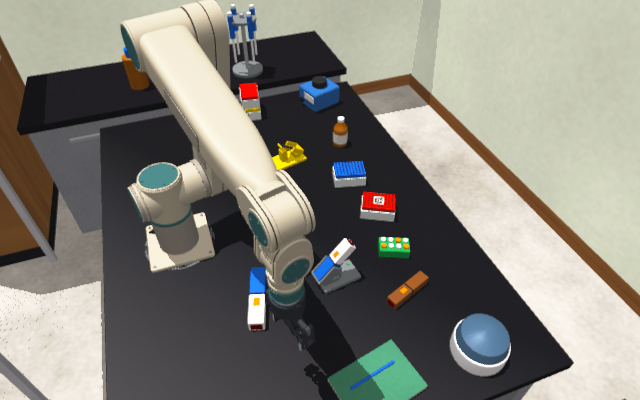

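View pics/top0.png

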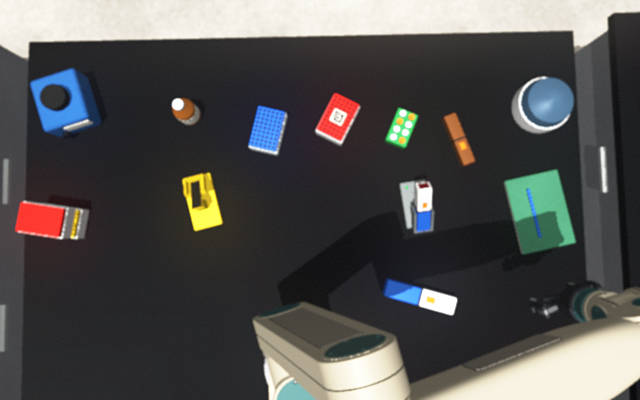

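Three scanner-like things (top view): docked blue/white at (422,207), lying blue/white at (420,297), and brown at (460,140). The brown one is excluded. The lying one spans about 72 px (about 0.20 m), so the docked one is the smaller and also fits "starts in the dock". I'll confirm with an enlarged crop.

```bash
python3 - <<'E'
import cv2,numpy as np
t=cv2.imread("pics/top0.png");s=cv2.imread("pics/side0.png")
a=cv2.resize(t[165:325,370:470],None,fx=3.75,fy=3.75,interpolation=2)   # 375x600
b=cv2.resize(s[225:305,300:370],None,fx=5,fy=5,interpolation=2) #350x400
c=cv2.resize(t[165:240,170:235],None,fx=2.6,fy=2.6,interpolation=2)
o=np.zeros((600,740,3),np.uint8);o[:,:375]=a;o[:400,380:730]=b;o[405:600,380:380+c.shape[1]]=c[:195]
d=cv2.resize(s[135:175,265:315],None,fx=3.4,fy=3.4,interpolation=2);o[405:405+d.shape[0],560:560+d.shape[1]]=d
cv2.imwrite("pics/crop1.png",o)
E
```

```text
(no output)
```

View pics/crop1.png

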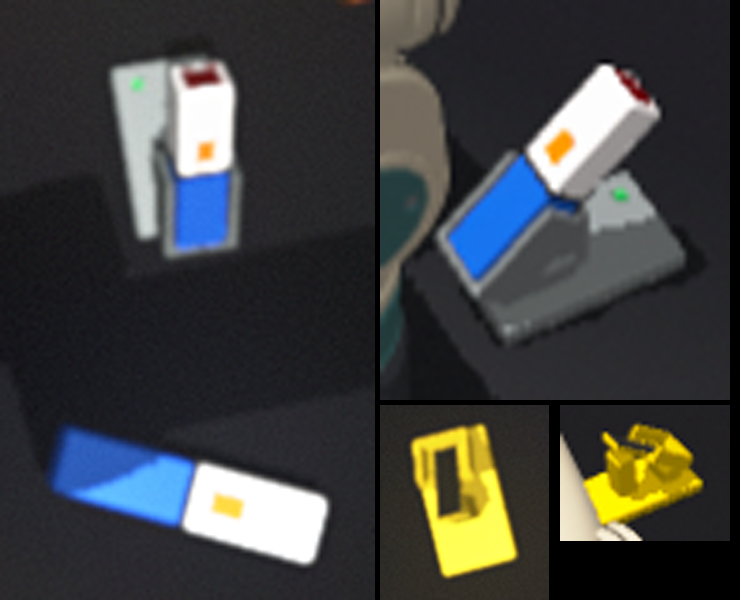

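The crop confirms it: the docked scanner is the smaller blue/white one, nose up towards +x (orange trigger on top). The rest's bed toe is at the far (+x) end. Now fitting poses by silhouettes.

```bash
cat >h.py <<'E'
import cv2,numpy as np
from scipy.optimize import minimize
from scipy.spatial.transform import Rotation as R
U=4
def load(n):
    f=np.load(n+".npz"); return f["image"],f["K"],f["world_from_camera"]
def proj(P,K,W):
    c=(np.atleast_2d(P)-W[:3,3])@W[:3,:3]; u=c@K.T; return u[:,:2]/u[:,2:]
def ray(uv,z,K,W):
    d=W[:3,:3]@np.linalg.inv(K)@np.r_[uv,1]; return W[:3,3]+d*(z-W[2,3])/d[2]
def box(x0,x1,y0,y1,z0,z1): return np.array([[x,y,z] for x in(x0,x1) for y in(y0,y1) for z in(z0,z1)],float)
def up(img,roi):
    x0,y0,x1,y1=roi; return cv2.resize(img[y0:y1,x0:x1],None,fx=U,fy=U,interpolation=cv2.INTER_CUBIC)
def hsv(im): return cv2.cvtColor(im,cv2.COLOR_RGB2HSV).astype(int)
def raster(Ps,K,W,roi):
    m=np.zeros(((roi[3]-roi[1])*U,(roi[2]-roi[0])*U),np.uint8)
    for P in Ps:
        q=(proj(P,K,W)+.5-np.array(roi[:2]))*U-.5
        cv2.fillConvexPoly(m,cv2.convexHull(np.round(q*16).astype(np.int32)),1,shift=4)
    return m>0
def fit(obs,model,p0,step):
    "obs: list of (mask,K,W,roi); model(p)->list of point sets"
    def c(p):
        t=0
        for m,K,W,roi in obs:
            r=raster(model(p),K,W,roi); t+=1-(r&m).sum()/max(1,(r|m).sum())
        return t/len(obs)
    p=np.array(p0,float)
    for k in range(4):
        S=np.vstack([p]+[p+np.eye(len(p))[i]*step[i]/(2**k) for i in range(len(p))])
        p=minimize(c,p,method="Nelder-Mead",options=dict(initial_simplex=S,maxiter=300,xatol=1e-5,fatol=1e-5)).x
    return p,c(p)
def pose(x,y,z,yaw,pitch_up): # x axis elevated by pitch_up
    return R.from_euler("ZY",[yaw,-pitch_up],degrees=True).as_matrix(),np.array([x,y,z])
E
cat >fit0.py <<'E'
from h import *
V={n:load(n+"0") for n in("side","top")}
def obs(n,roi,f):
    im,K,W=V[n]; u=up(im,roi); m=f(hsv(u),u.astype(int))
    k,l,st,_=cv2.connectedComponentsWithStats(m.astype(np.uint8)); i=1+np.argmax(st[1:,4]); m=l==i
    cs,_=cv2.findContours(m.astype(np.uint8),0,1); o=np.zeros(m.shape,np.uint8); cv2.drawContours(o,cs,-1,1,-1)
    return o>0,K,W,roi
# scanner white half (white, orange, window)
w=lambda h,u:((h[...,1]<60)&(h[...,2]>150))|((h[...,0]<22)&(h[...,1]>120)&(h[...,2]>50))
b=lambda h,u:(h[...,0]>100)&(h[...,0]<125)&(h[...,1]>120)&(h[...,2]>90)
red=lambda h,u:((h[...,0]<8)|(h[...,0]>172))&(h[...,1]>120)&(h[...,2]>60)|((h[...,1]<70)&(h[...,2]>110))
yel=lambda h,u:(h[...,0]>20)&(h[...,0]<36)&(h[...,1]>120)&(h[...,2]>60)
def rig(P,T): return P@T[0].T+T[1]
o=[obs("top",(405,172,440,212),w),obs("side",(320,232,362,290),w)]
# top view restricts to white part
B=box(0,75,-18,18,0,32)*1e-3
g=ray([422,207],.09,*V["top"][1:])
for pit in (45,):
    p,c=fit(o,lambda p:[rig(B,pose(*p[:3],p[3],pit))],[g[0],g[1],.08,0],[.01,.01,.02,8]); print("scanner",pit,p.round(4),c)
o=[obs("top",(305,85,370,150),red),obs("side",(350,182,405,228),red)]
B2=box(-60,60,-41,41,0,60)*1e-3; g=ray([338,118],.05,*V["top"][1:])
p,c=fit(o[:2],lambda p:[rig(B2,pose(p[0],p[1],0,p[2],0))],[g[0],g[1],-25],[.01,.01,10]);print("red",p.round(4),c)
im,K,W=V["top"];u=up(im,(325,105,352,130));h=hsv(u);m=((h[...,1]<90)).astype(np.uint8)
n,l,st,ce=cv2.connectedComponentsWithStats(cv2.morphologyEx(m,cv2.MORPH_CLOSE,np.ones((15,15))));i=1+np.argmax(st[1:,4]);print("label",st[i],ray((ce[i]+.5)/U-.5+[325,105],.06,K,W).round(4))
o=[obs("top",(175,165,230,237),yel)]
B3=box(-75,75,-40,40,0,14)*1e-3; g=ray([203,203],.01,*V["top"][1:])
th=np.radians(35);ex=np.array([np.cos(th),0,-np.sin(th)]);ez=np.array([np.sin(th),0,np.cos(th)]);O=np.array([58,0,36.])
bed=[O+a*ex+s*np.array([0,y,0])+zz*ez for a in(-50,0) for s in(1,) for y in(-26,26) for zz in(-20,14)]+[O+s*np.array([0,0,0]) for s in(0,)]
toe=[O+a*ex+np.array([0,y,0])+zz*ez for a in(0,6) for y in(-26,26) for zz in(-10,14)]
hi=[O+a*ex+np.array([0,y,0])+zz*ez for a in(-99,-50) for y in(-15,15) for zz in(-20,0)]
ms=[B3]+[np.array(q)*1e-3 for q in(bed,toe,hi)]
for nm,mm in(("foot",ms[:1]),("full",ms)):
    p,c=fit(o,lambda p:[rig(q,pose(p[0],p[1],0,p[2],0)) for q in mm],[g[0],g[1],8],[.01,.01,8]);print("rest",nm,p.round(4),c)
u=up(im,(185,172,215,215));h=hsv(u);m=((h[...,2]<60)).astype(np.uint8);m[:8]=0;
n,l,st,ce=cv2.connectedComponentsWithStats(m)
T=pose(p[0],p[1],0,p[2],0)
for a in (-99,-50,0): print("strip model px",a,proj(rig((O+a*ex)*1e-3,T),K,W).round(1))
for i in range(1,n):
    if st[i,4]>300: print("dark",(st[i,:4]/U+[185,172,0,0]),ce[i]/U+[185,172])
# overlay
ov=cv2.resize(im[160:245,165:245],None,fx=7,fy=7,interpolation=2)
def draw(P,c):
    q=((proj(P,K,W)+.5-[165,160])*7).astype(int); cv2.polylines(ov,[q],True,c,1)
f=box(-75,75,-40,40,0,14)*1e-3; draw(rig(f[[0,2,6,4]],T),(0,255,255)); draw(rig(f[[1,3,7,5]],T),(0,0,255))
draw(rig(np.array([O+a*ex+np.array([0,y,0]) for a,y in((-99,-15),(-99,15),(0,15),(0,-15))])*1e-3,T),(255,0,255))
draw(rig(np.array([O+a*ex+np.array([0,y,0])+14*ez for a,y in((-50,-22),(-50,22),(0,22),(0,-22))])*1e-3,T),(0,255,0))
cv2.imwrite("pics/rest.png",ov[:,:,::-1])
E
python3 fit0.py
```

```text
scanner 45 [ 0.4462 -0.3212  0.0864  9.1242] 0.4247333896723223
red [  0.6925  -0.1003 -27.395 ] 0.11775501178214864
label [  17   12   71   72 3270] [ 0.6915 -0.102   0.06  ]
rest foot [ 0.467   0.29   14.2191] 0.1054115799243236
rest full [ 0.4658  0.2887 15.2866] 0.10013923101638644
strip model px -99 [[196.3 208. ]]
strip model px -50 [[195.  194.4]]
strip model px 0 [[193.8 181.1]]
dark [211.5  174.     3.5   13.25] [213.73989899 178.73863636]
dark [192.   182.25   8.    24.5 ] [195.90552946 194.52572588]
dark [185.   199.     4.25  16.  ] [186.31378425 209.22816781]
```

View pics/rest.png

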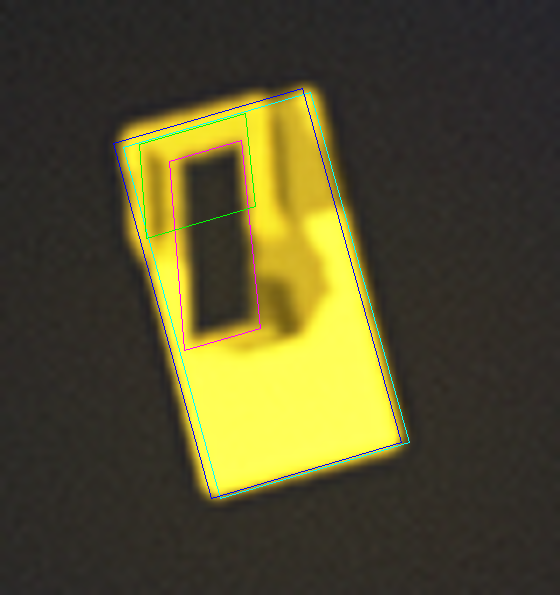

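The overlay shows the rest foot outline (corners around 115–405, 90–498 in the crop) and the strip centre matching within half a pixel. The red box and label agree within 2 mm. The scanner fit is poor, so its mask needs fixing.

```bash
cat >fit1.py <<'E'
from h import *
V={n:load(n+"0") for n in("side","top")}
def rig(P,T): return P@T[0].T+T[1]
def mk(n,roi,wv):
    im,K,W=V[n];u=up(im,roi);h=hsv(u)
    blue=(h[...,0]>100)&(h[...,0]<125)&(h[...,1]>150)&(h[...,2]>110)
    m=blue|((h[...,1]<40)&(h[...,2]>wv))|((h[...,0]<25)&(h[...,1]>120)&(h[...,2]>40))|((h[...,0]>170)&(h[...,1]>120)&(h[...,2]>40))
    m=cv2.morphologyEx(m.astype(np.uint8),cv2.MORPH_CLOSE,np.ones((9,9)));m=cv2.morphologyEx(m,cv2.MORPH_OPEN,np.ones((7,7)))
    k,l,st,_=cv2.connectedComponentsWithStats(m); m=l==1+np.argmax(st[1:,4]); return m,K,W,roi
o=[mk("top",(400,172,445,240),200),mk("side",(305,232,365,290),165)]
B=box(-75,75,-18,18,0,32)*1e-3
# visible: front half complete, rear half only top face
H=[box(-70,0,-18,18,31,32)*1e-3,box(0,75,-18,18,0,32)*1e-3]
g=[.45,-.32,.086]
for oo,nm in((o,"both"),):
    p,c=fit(oo,lambda p:[rig(q,pose(*p[:3],p[3],45)) for q in H],[*g,9],[.01,.01,.02,8]); print(nm,p.round(4),c)
T=pose(*p[:3],p[3],45)
out=np.zeros((420,700,3),np.uint8);x=0
for n,(m,K,W,roi) in zip(("top","side"),o):
    u=up(V[n][0],roi).copy()
    for P,cc in((m,(0,255,0)),(raster([rig(q,T) for q in H],K,W,roi),(255,0,255))):
        cs,_=cv2.findContours(P.astype(np.uint8),0,1);cv2.drawContours(u,cs,-1,cc,1)
    u=cv2.resize(u,None,fx=1.5,fy=1.5);out[:u.shape[0],x:x+u.shape[1]]=u;x+=u.shape[1]+5
cv2.imwrite("pics/scan.png",out[:,:,::-1])
E
python3 fit1.py
```

```text
both [ 0.4443 -0.3203  0.0811  7.6532] 0.18099267867571678
```

View pics/scan.png

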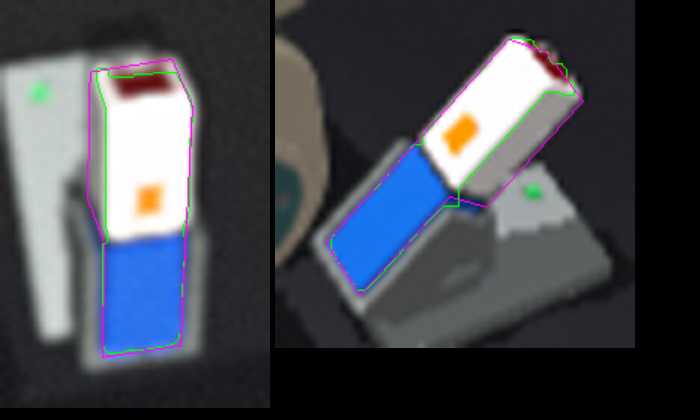

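The fit (magenta outline) follows the docked scanner well in both views (top: bar from (90,60) to (183,355) in the crop). Scanner origin is about (0.444, -0.320, 0.081), yaw 7.65°, pitched 45° up. Next, a helper to work out the moves.

```bash
cat >mv.py <<'E'
from h import *
from bench import robot
OFF=robot.grip_point_offset
def tool(Rs,ps,g,tilt,back=0,flip=1):
    t=np.radians(tilt); xs,ys,zs=Rs.T
    z=-zs*np.cos(t)+xs*np.sin(t); y=-flip*ys; x=np.cross(y,z)
    return np.c_[x,y,z], np.array(ps)+Rs@np.array(g)+z*(OFF-back)
def rows(*targets,start=None):
    "print shift (share of 600mm) and turn (share of 90deg) from the current/commanded pose"
    s=robot.state(); R0,p0=(np.array(s["eef_rot"]),np.array(s["ee_pos"])) if start is None else start
    for Rt,pt in targets:
        dp=R0.T@(pt-p0)/.6; rv=R.from_matrix(R0.T@Rt).as_rotvec(degrees=True)
        print("tcp",pt.round(3),"dp",dp.round(4).tolist(),"rot",(rv/90).round(4).tolist(),"rows>=",round(max(np.linalg.norm(pt-p0)/.0417,np.linalg.norm(rv)/7.16),1))
DOCK=pose(.4443,-.3203,.0811,7.65,45)
LIE=pose(.50,.05,0,0,0)
E
python3 - <<'E'
from mv import *
g=[.038,0,.023]
A=tool(*DOCK,g,0,back=.11);B=tool(*DOCK,g,0)
rows(A); rows(B,start=A)
E
```

```text
tcp [ 0.391 -0.327  0.189] dp [0.4174, -0.3002, 0.0698] rot [-0.0578, 0.4978, 0.136] rows>= 7.5
tcp [ 0.468 -0.317  0.111] dp [0.0, -0.0, 0.1833] rot [0.0, 0.0, 0.0] rows>= 2.6
```

```bash
python3 -m pendant '{"dp":[[0.417,-0.3,0.07],[0.417,-0.3,0.07],[0.417,-0.3,0.07],[0.417,-0.3,0.07],[0.417,-0.3,0.07],[0.417,-0.3,0.07],[0.417,-0.3,0.07],[0.417,-0.3,0.07],[0.417,-0.3,0.07],[0.417,-0.3,0.07],[0.417,-0.3,0.07],[0.417,-0.3,0.07]],"delta_rot":[[-0.058,0.498,0.136],[-0.058,0.498,0.136],[-0.058,0.498,0.136],[-0.058,0.498,0.136],[-0.058,0.498,0.136],[-0.058,0.498,0.136],[-0.058,0.498,0.136],[-0.058,0.498,0.136],[-0.058,0.498,0.136],[-0.058,0.498,0.136],[-0.058,0.498,0.136],[-0.058,0.498,0.136]],"jaw":[0,0,0,0,0,0,0,0,0,0,0,0]}' 60
python3 - <<'E'
from mv import *
print(np.round(robot.state()["qpos"],1)); rows(tool(*DOCK,[.038,0,.023],0))
E
```

```text
time_s: 1.1
ee_pos: [0.3911, -0.3305, 0.1904]
eef_rot: [[0.7, 0.132, 0.702], [0.097, -0.991, 0.09], [0.708, 0.005, -0.707]]
ft_force: [0.4, 0.1, 0.2]
finger_gap: 0.0852
grip_force: 0.0
[-71.6  -2.5 -39.1  42.5  44.  105.1]
tcp [ 0.468 -0.317  0.111] dp [-0.0018, -0.0058, 0.1854] rot [0.0025, -0.0005, 0.0019] rows>= 2.7
```

```bash
python3 -m pendant '{"dp":[[-0.001,-0.003,0.06],[-0.001,-0.003,0.12],[-0.001,-0.003,0.17],[-0.001,-0.003,0.185],[-0.001,-0.003,0.185],[-0.001,-0.003,0.185]],"delta_rot":[[0,0,0],[0,0,0],[0,0,0],[0,0,0],[0,0,0],[0,0,0]],"jaw":[0,0,0,0,0,0]}'
python3 - <<'E'
from mv import *
rows(tool(*DOCK,[.038,0,.023],0))
o=[]
for n,(x,y) in(("top",(345,140)),("side",(285,190))):
    f=robot.grab_frame(n);o.append(cv2.resize(f["image"][y:y+110,x:x+100],None,fx=4,fy=4,interpolation=2))
cv2.imwrite("pics/c2.png",np.hstack(o)[:,:,::-1])
E
```

```text
time_s: 1.6
ee_pos: [0.4684, -0.3175, 0.1105]
eef_rot: [[0.7, 0.133, 0.701], [0.096, -0.991, 0.093], [0.707, 0.002, -0.707]]
ft_force: [-0.2, 0.7, 0.4]
finger_gap: 0.0854
grip_force: 0.0
tcp [ 0.468 -0.317  0.111] dp [0.0002, -0.0007, -0.0011] rot [0.001, -0.0002, 0.001] rows>= 0.0
```

View pics/c2.png

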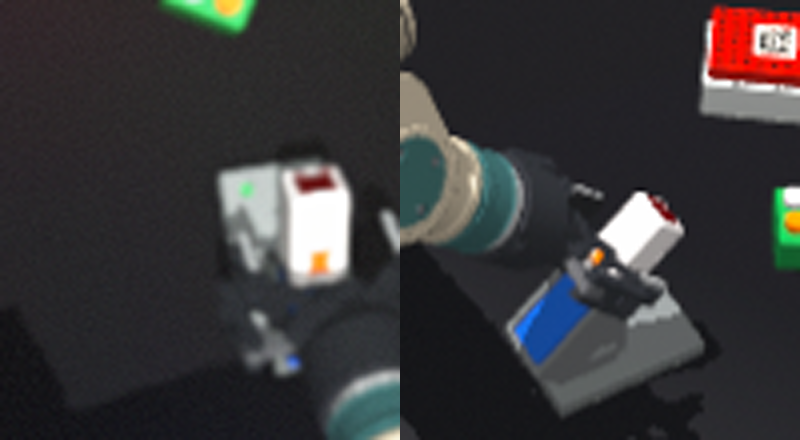

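The fingers straddle the white half just past the trigger (top (320,230), side (620,285)). Closing on it, then lifting along the bed normal.

```bash
python3 -m pendant '{"dp":[[0,0,0],[0,0,0],[0,0,0],[0,0,0],[0,0,0],[0,0,0],[0,0,0],[0,0,0]],"delta_rot":[[0,0,0],[0,0,0],[0,0,0],[0,0,0],[0,0,0],[0,0,0],[0,0,0],[0,0,0]],"jaw":[1,1,1,1,1,1,1,1]}' 60
python3 -m pendant '{"dp":[[0,0,-0.02],[0,0,-0.05],[0,0,-0.1],[0,0,-0.15],[0,0,-0.2],[0,0,-0.2]],"delta_rot":[[0,0,0],[0,0,0],[0,0,0],[0,0,0],[0,0,0],[0,0,0]],"jaw":[1,1,1,1,1,1]}'
python3 - <<'E'
from mv import *
g=[.038,0,.023]
L=tool(*LIE,g,0,back=.12);rows(L);rows(tool(*LIE,g,0,back=.001),start=L)
E
```

```text
time_s: 2.37
ee_pos: [0.4679, -0.317, 0.1111]
eef_rot: [[0.7, 0.132, 0.702], [0.096, -0.991, 0.091], [0.708, 0.003, -0.707]]
ft_force: [-5.4, -0.2, 5.7]
finger_gap: 0.0349
grip_force: 61.8
time_s: 2.87
ee_pos: [0.3826, -0.3304, 0.1989]
eef_rot: [[0.7, 0.13, 0.703], [0.098, -0.991, 0.086], [0.708, 0.008, -0.706]]
ft_force: [-0.4, -1.6, -1.7]
finger_gap: 0.035
grip_force: 61.2
tcp [0.538 0.05  0.124] dp [0.1551, -0.5959, 0.3244] rot [-0.0277, -0.5002, 0.0807] rows>= 10.0
tcp [0.538 0.05  0.005] dp [0.0, 0.0, 0.1983] rot [0.0, 0.0, 0.0] rows>= 2.9
```

```bash
python3 -m pendant '{"dp":[[0.155,-0.596,0.324],[0.155,-0.596,0.324],[0.155,-0.596,0.324],[0.155,-0.596,0.324],[0.155,-0.596,0.324],[0.155,-0.596,0.324],[0.155,-0.596,0.324],[0.155,-0.596,0.324],[0.155,-0.596,0.324],[0.155,-0.596,0.324],[0.155,-0.596,0.324],[0.155,-0.596,0.324]],"delta_rot":[[-0.028,-0.5,0.081],[-0.028,-0.5,0.081],[-0.028,-0.5,0.081],[-0.028,-0.5,0.081],[-0.028,-0.5,0.081],[-0.028,-0.5,0.081],[-0.028,-0.5,0.081],[-0.028,-0.5,0.081],[-0.028,-0.5,0.081],[-0.028,-0.5,0.081],[-0.028,-0.5,0.081],[-0.028,-0.5,0.081]],"jaw":[1,1,1,1,1,1,1,1,1,1,1,1]}'
python3 -m pendant '{"dp":[[0,0,0],[0,0,0]],"delta_rot":[[0,0,0],[0,0,0]],"jaw":[1,1]}'
cat >see.py <<'E'
from mv import *
import sys
def obs(n,f,guess,pad=14,wv=150,arm=True):
    im,K,W=f["image"],f["K"],f["world_from_camera"]
    q=proj(guess,K,W); roi=[int(v) for v in (*np.maximum(q.min(0)-pad,0),*(q.max(0)+pad))]
    u=up(im,roi);h=hsv(u)
    m=((h[...,0]>95)&(h[...,0]<125)&(h[...,1]>130)&(h[...,2]>50))
    return m,K,W,roi,u
E
python3 - <<'E'
from mv import *
print(np.round(robot.state()["qpos"],1))
rows(tool(*LIE,[.038,0,.023],0,back=.001))
f=robot.grab_frame("side");g=robot.grab_frame("top")
cv2.imwrite("pics/c3.png",np.hstack([cv2.resize(f["image"][110:310,210:390],None,fx=2.2,fy=2.2),cv2.resize(g["image"][110:310,220:400],None,fx=2.2,fy=2.2)])[:,:,::-1])
E
```

```text
time_s: 3.87
ee_pos: [0.5377, 0.0572, 0.1209]
eef_rot: [[1.0, 0.008, -0.003], [0.008, -1.0, 0.007], [-0.003, -0.007, -1.0]]
ft_force: [-0.2, 0.7, -2.3]
finger_gap: 0.0351
grip_force: 61.3
time_s: 4.03
ee_pos: [0.5369, 0.053, 0.1223]
eef_rot: [[1.0, 0.002, -0.002], [0.002, -1.0, 0.005], [-0.002, -0.005, -1.0]]
ft_force: [-0.9, 0.2, -1.8]
finger_gap: 0.0352
grip_force: 61.3
[ -1.4  12.1 -20.3  57.8   0.3 178.5]
tcp [0.538 0.05  0.005] dp [0.0022, 0.006, 0.195] rot [-0.0031, 0.0013, 0.0011] rows>= 2.8
```

View pics/c3.png

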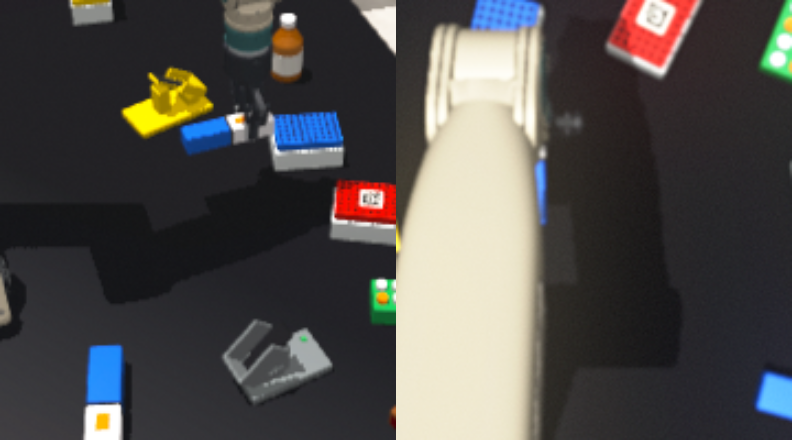

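The scanner is held level at about (215–245,125) in the side half, nose outward, with the blue box near the nose. I'll lay it 20 mm closer to the robot. Joint 6 is near its limit, so the regrasp will use the half-turned grip.

```bash
python3 -m pendant '{"dp":[[-0.033,0.006,0.05],[-0.033,0.006,0.1],[-0.033,0.006,0.15],[-0.033,0.006,0.175],[-0.033,0.006,0.185],[-0.033,0.006,0.19],[-0.033,0.006,0.193],[-0.033,0.006,0.195],[-0.033,0.006,0.195]],"delta_rot":[[-0.003,0.001,0.001],[-0.003,0.001,0.001],[-0.003,0.001,0.001],[-0.003,0.001,0.001],[-0.003,0.001,0.001],[-0.003,0.001,0.001],[-0.003,0.001,0.001],[-0.003,0.001,0.001],[-0.003,0.001,0.001]],"jaw":[1,1,1,1,1,1,1,1,1]}'
```

```text
time_s: 4.88
ee_pos: [0.5193, 0.0505, 0.007]
eef_rot: [[1.0, 0.001, 0.003], [0.001, -1.0, 0.001], [0.003, -0.001, -1.0]]
ft_force: [-0.6, -0.2, -3.0]
finger_gap: 0.0352
grip_force: 61.1
```

```bash
python3 -m pendant '{"dp":[[0,0,0.002],[0,0,0.0035],[0,0,0.0035],[0,0,0.0035]],"delta_rot":[[0,0,0],[0,0,0],[0,0,0],[0,0,0]],"jaw":[1,1,1,1]}'
```

```text
time_s: 5.22
ee_pos: [0.5182, 0.0508, 0.004]
eef_rot: [[1.0, 0.001, 0.001], [0.001, -1.0, 0.001], [0.001, -0.001, -1.0]]
ft_force: [-0.4, -0.8, -0.8]
finger_gap: 0.0352
grip_force: 61.2
```

```bash
python3 -m pendant '{"dp":[[0,0,0],[0,0,0],[0,0,0],[0,0,0],[0,0,0],[0,0,0],[0,0,0],[0,0,0]],"delta_rot":[[0,0,0],[0,0,0],[0,0,0],[0,0,0],[0,0,0],[0,0,0],[0,0,0],[0,0,0]],"jaw":[0,0,0,0,0,0,0,0]}'
python3 -m pendant '{"dp":[[0,0,-0.06],[0,0,-0.12],[0,0,-0.2],[0,-0.2,-0.3],[0,-0.3,-0.4],[0,-0.3,-0.4],[0,-0.3,-0.4],[0,-0.3,-0.4],[0,-0.3,-0.4],[0,-0.3,-0.4],[0,-0.3,-0.4],[0,-0.3,-0.4]],"delta_rot":[[0,0,0],[0,0,0],[0,0,0],[0,0,-0.1],[0,0,-0.2],[0,0,-0.4],[0,0,-0.6],[0,0,-0.8],[0,0,-0.9],[0,0,-1],[0,0,-1],[0,0,-1]],"jaw":[0,0,0,0,0,0,0,0,0,0,0,0]}'
python3 - <<'E'
from mv import *
print(np.round(robot.state()["qpos"],1))
for n in("side","top"):
    f=robot.grab_frame(n);np.savez(n+"1.npz",**f)
f=load("side1")[0];g=load("top1")[0]
cv2.imwrite("pics/c4.png",np.hstack([cv2.resize(f[110:310,210:390],None,fx=2.2,fy=2.2),cv2.resize(g[110:310,220:400],None,fx=2.2,fy=2.2)])[:,:,::-1])
E
```

```text
time_s: 5.88
ee_pos: [0.5179, 0.0508, 0.0037]
eef_rot: [[1.0, 0.001, 0.001], [0.001, -1.0, 0.001], [0.001, -0.001, -1.0]]
ft_force: [-0.5, 0.2, 0.0]
finger_gap: 0.0854
grip_force: 0.0
time_s: 6.88
ee_pos: [0.5174, 0.2312, 0.2441]
eef_rot: [[0.424, 0.906, 0.001], [0.906, -0.424, 0.001], [0.001, 0.001, -1.0]]
ft_force: [-0.4, -0.2, -0.1]
finger_gap: 0.0855
grip_force: 0.0
[ 17.5   9.5  -7.9  72.5   0.  132.6]
```

View pics/c4.png

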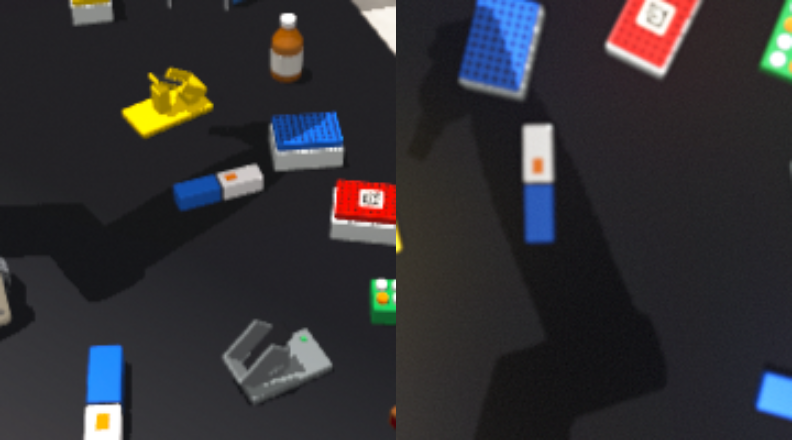

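The scanner lies flat and released at top crop (538,183), nose towards +x, clear of everything. Measuring its pose.

```bash
cat >fit2.py <<'E'
from mv import *
def rig(P,T): return P@T[0].T+T[1]
B=box(-75,75,-18,18,0,32)*1e-3
o=[]
for n,roi in(("top",(270,155,310,230)),("side",(280,175,345,215))):
    im,K,W=load(n+"1");u=up(im,roi);h=hsv(u)
    m=((h[...,0]>100)&(h[...,0]<128)&(h[...,1]>130)&(h[...,2]>60))|((h[...,1]<70)&(h[...,2]>80))|((h[...,0]<22)&(h[...,1]>120)&(h[...,2]>70))
    m=cv2.morphologyEx(m.astype(np.uint8),cv2.MORPH_CLOSE,np.ones((9,9)))
    k,l,st,_=cv2.connectedComponentsWithStats(m);m=l==1+np.argmax(st[1:,4]);o.append((m,K,W,roi))
for nm,oo in(("both",o),("top",o[:1])):
    p,c=fit(oo,lambda p:[rig(B,pose(p[0],p[1],0,p[2],0))],[.48,.05,0],[.01,.01,5]);print(nm,p.round(4),c)
    if nm=="both":q=p
T=pose(q[0],q[1],0,q[2],0);np.savez("lie.npz",R=T[0],p=T[1])
g=[-.042,0,.025]
A=tool(*T,g,45,back=.12,flip=-1);rows(A);rows(tool(*T,g,45,flip=-1),start=A);print(A[0].round(2).tolist())
E
python3 fit2.py
```

```text
both [ 0.484   0.0521 -0.1567] 0.04699793419513526
top [ 0.4849  0.0515 -0.7121] 0.06330103157236633
tcp [0.37  0.052 0.097] dp [-0.3737, -0.0932, 0.2449] rot [-0.4985, -0.3162, -1.2051] rows>= 16.9
tcp [0.455 0.052 0.012] dp [-0.0, -0.0, 0.2] rot [0.0, 0.0, 0.0] rows>= 2.9
[[-0.71, 0.0, 0.71], [0.0, 1.0, -0.0], [-0.71, 0.0, -0.71]]
```

```bash
python3 -m pendant '{"dp":[[-0.1,-0.03,0],[-0.2,-0.06,0],[-0.3,-0.093,0],[-0.37,-0.093,0],[-0.37,-0.093,0],[-0.37,-0.093,0],[-0.37,-0.093,0],[-0.37,-0.093,0],[-0.37,-0.093,0],[-0.37,-0.093,0],[-0.37,-0.093,0],[-0.37,-0.093,0]],"delta_rot":[[-0.03,-0.02,-0.08],[-0.06,-0.04,-0.16],[-0.1,-0.06,-0.24],[-0.13,-0.08,-0.32],[-0.16,-0.1,-0.4],[-0.2,-0.13,-0.48],[-0.23,-0.15,-0.56],[-0.27,-0.17,-0.64],[-0.3,-0.19,-0.72],[-0.33,-0.21,-0.8],[-0.33,-0.21,-0.8],[-0.33,-0.21,-0.8]],"jaw":[0,0,0,0,0,0,0,0,0,0,0,0]}'
python3 - <<'E'
from mv import *
l=np.load("lie.npz");print(np.round(robot.state()["qpos"],1)); rows(tool(l["R"],l["p"],[-.042,0,.025],45,back=.12,flip=-1))
E
```

```text
time_s: 7.98
ee_pos: [0.3694, 0.0539, 0.2419]
eef_rot: [[-0.611, 0.607, 0.507], [0.607, 0.771, -0.192], [-0.508, 0.19, -0.84]]
ft_force: [-0.5, 0.1, -0.8]
finger_gap: 0.0859
grip_force: 0.0
[ 11.2 -31.4 -47.4  45.2 -16.7  48.2]
tcp [0.37  0.052 0.097] dp [0.1206, -0.0468, 0.2046] rot [-0.1678, -0.1071, -0.4045] rows>= 5.7
```

```bash
python3 - <<'E'
from mv import *
l=np.load("lie.npz");g=[-.042,0,.025]
A=tool(l["R"],l["p"],g,35,back=.09,flip=-1);rows(A);rows(tool(l["R"],l["p"],g,35,flip=-1),start=A)
E
```

```text
tcp [0.401 0.052 0.083] dp [0.1004, -0.02, 0.2492] rot [-0.1317, -0.0004, -0.4171] rows>= 5.5
tcp [0.453 0.052 0.01 ] dp [-0.0, 0.0, 0.15] rot [0.0, 0.0, 0.0] rows>= 2.2
```

```bash
python3 -m pendant '{"dp":[[0.01,-0.002,0.02],[0.02,-0.005,0.05],[0.04,-0.01,0.1],[0.06,-0.01,0.15],[0.08,-0.015,0.2],[0.1,-0.02,0.249],[0.1,-0.02,0.249],[0.1,-0.02,0.249],[0.1,-0.02,0.249],[0.1,-0.02,0.249]],"delta_rot":[[-0.03,0,-0.08],[-0.05,0,-0.16],[-0.08,0,-0.24],[-0.1,0,-0.32],[-0.132,0,-0.417],[-0.132,0,-0.417],[-0.132,0,-0.417],[-0.132,0,-0.417],[-0.132,0,-0.417],[-0.132,0,-0.417]],"jaw":[0,0,0,0,0,0,0,0,0,0]}'
python3 - <<'E'
from mv import *
l=np.load("lie.npz");print(np.round(robot.state()["qpos"],1)); rows(tool(l["R"],l["p"],[-.042,0,.025],35,flip=-1))
E
```

```text
time_s: 8.82
ee_pos: [0.4155, 0.0556, 0.0986]
eef_rot: [[-0.829, 0.006, 0.56], [0.005, 1.0, -0.003], [-0.56, -0.0, -0.829]]
ft_force: [0.8, -0.1, -0.4]
finger_gap: 0.0851
grip_force: 0.0
[ -1.8 -18.5 -61.7  12.8   0.8  -1.2]
tcp [0.453 0.052 0.01 ] dp [0.0315, -0.0052, 0.1576] rot [-0.0012, -0.0108, -0.0016] rows>= 2.3
```

```bash
cat >kin.py <<'E'
import numpy as np
from scipy.optimize import least_squares
D=[((15.84,-1.51,72.65),.625,.231),((12.1,-20.3,57.8),.5395,.1223),((9.5,-7.9,72.5),.5667,.2441),((-18.5,-61.7,12.8),.4192,.0986)]
def fk(p,q):
    h,a,b,L,o2,o3=p; q=np.radians(q); A=q[0]+o2; B=q[0]-q[1]+np.pi/2+o3; C=q[0]-q[1]+q[2]+np.pi/2
    return np.array([a*np.sin(A)+b*np.sin(B)+L*np.sin(C), h+a*np.cos(A)+b*np.cos(B)+L*np.cos(C)])
def res(p): return np.concatenate([fk(p,q)-[np.sqrt(r*r-.065**2),z] for q,r,z in D]+[0.001*(np.array(p)-[.2,.4,.4,.3,0,0])])
S=least_squares(res,[.2,.4,.4,.3,0,0]); P=S.x
def ik(r,z,tool_elev,q0=(0,-30,50)): # tool_elev: deg below horizontal
    rr=np.sqrt(r*r-.065**2)
    f=lambda q:np.r_[fk(P,q)-[rr,z],(q[0]-q[1]+q[2]-tool_elev)*.002]
    s=least_squares(f,q0); return s.x.round(1),np.abs(s.fun[:2]).max().round(4)
if __name__=="__main__":
    print(P.round(4),np.abs(S.fun[:8]).max())
    for x in (.453,.48,.51,.55):
        for e in (45,55,65,75,90): print(x,e,ik(x,.01,e),ik(x-.07*np.cos(np.radians(e)),.01+.07*np.sin(np.radians(e)),e))
    for e in (20,35,45): print("label",e,ik(.65,.24,e))
E
python3 kin.py
```

```text
[ 0.2267  0.5488  0.4888  0.3937  0.0008 -0.0344] 0.0003639116852719865
0.453 45 (array([  8.6, -73.1, -36.6]), np.float64(0.0)) (array([-13.2, -75.1, -16.9]), np.float64(0.0))
0.453 55 (array([  1.6, -65.3, -11.9]), np.float64(0.0)) (array([-14.9, -65.6,   4.3]), np.float64(0.0))
0.453 65 (array([  1.4, -57.3,   6.3]), np.float64(0.0)) (array([-10.9, -56.2,  19.7]), np.float64(0.0))
0.453 75 (array([  4.5, -49.2,  21.4]), np.float64(0.0)) (array([ -4.8, -47. ,  32.8]), np.float64(0.0))
0.453 90 (array([ 12.2, -37. ,  40.7]), np.float64(0.0)) (array([  6.3, -33.2,  50.4]), np.float64(0.0))
0.48 45 (array([ 10.1, -70. , -35.1]), np.float64(0.0)) (array([ -8.7, -72.6, -18.9]), np.float64(0.0))
0.48 55 (array([  4.1, -62.4, -11.6]), np.float64(0.0)) (array([-10.9, -63.1,   2.8]), np.float64(0.0))
0.48 65 (array([  4. , -54.4,   6.6]), np.float64(0.0)) (array([ -7.5, -53.7,  18.9]), np.float64(0.0))
0.48 75 (array([  7. , -46.2,  21.8]), np.float64(0.0)) (array([ -1.8, -44.2,  32.5]), np.float64(0.0))
0.48 90 (array([ 14.6, -33.8,  41.6]), np.float64(0.0)) (array([  8.9, -30.1,  50.9]), 
[... 527 characters left out ...]
t64(0.0))
0.55 45 (array([ 14.1, -62. , -31.2]), np.float64(0.0)) (array([ -0. , -65.6, -20.5]), np.float64(0.0))
0.55 55 (array([ 10.1, -54.6,  -9.7]), np.float64(0.0)) (array([ -2.2, -56.2,   1. ]), np.float64(0.0))
0.55 65 (array([ 10.3, -46.6,   8.2]), np.float64(0.0)) (array([  0.4, -46.5,  18.1]), np.float64(0.0))
0.55 75 (array([ 13.2, -38.1,  23.7]), np.float64(0.0)) (array([  5.4, -36.7,  32.9]), np.float64(0.0))
0.55 90 (array([ 20.4, -25.1,  44.4]), np.float64(0.0)) (array([ 15.5, -21.7,  52.8]), np.float64(0.0))
label 20 (array([ -0.4, -57.4, -37.1]), np.float64(0.0))
label 35 (array([ -5.9, -46.8,  -5.8]), np.float64(0.0))
label 45 (array([ -5.1, -38.6,  11.6]), np.float64(0.0))
```

```bash
python3 - <<'E'
from mv import *
import kin
l=np.load("lie.npz");g=[-.042,0,.025]
A=tool(l["R"],l["p"],g,25,back=.09,flip=-1);B=tool(l["R"],l["p"],g,25,flip=-1);rows(A,B)
for e in(20,25,30):print(kin.ik(.709,.235,e))
print(kin.ik(.51,.11,100,(10,-30,50)))
E
```

```text
tcp [0.412 0.052 0.09 ] dp [0.0134, -0.0054, 0.0091] rot [-0.001, 0.1003, -0.0017] rows>= 1.3
tcp [0.45  0.052 0.008] dp [0.0369, -0.0052, 0.1572] rot [-0.001, 0.1003, -0.0017] rows>= 2.3
(array([  6.1, -51.3, -37.4]), np.float64(0.0))
(array([  3.4, -48.3, -26.7]), np.float64(0.0))
(array([  1.7, -44.9, -16.6]), np.float64(0.0))
(array([ 16.6, -16.8,  66.6]), np.float64(0.0))
```

```bash
python3 -m pendant '{"dp":[[0.005,-0.002,0],[0.013,-0.005,0.005],[0.013,-0.005,0.005],[0.013,-0.005,0.005]],"delta_rot":[[0,0.05,0],[0,0.1,0],[0,0.1,0],[0,0.1,0]],"jaw":[0,0,0,0]}'
python3 - <<'E'
from mv import *
l=np.load("lie.npz");g=[-.042,0,.025];print(np.round(robot.state()["qpos"],1))
rows(tool(l["R"],l["p"],g,25,flip=-1))
E
```

```text
time_s: 9.15
ee_pos: [0.4129, 0.0526, 0.0932]
eef_rot: [[-0.904, 0.005, 0.427], [0.004, 1.0, -0.003], [-0.427, -0.001, -0.904]]
ft_force: [-0.6, 0.5, 0.3]
finger_gap: 0.0853
grip_force: 0.0
[ -2.2 -14.3 -55.5  23.6   0.8  -1.8]
tcp [0.45  0.052 0.008] dp [0.0047, -0.0001, 0.1548] rot [-0.001, 0.003, -0.0011] rows>= 2.2
```

Command and measurement agree. Descending and gripping the handle.

```bash
python3 -m pendant '{"dp":[[0.005,0,0.04],[0.005,0,0.08],[0.005,0,0.12],[0.005,0,0.14],[0.005,0,0.15],[0.005,0,0.154],[0.005,0,0.154]],"delta_rot":[[0,0.003,0],[0,0.003,0],[0,0.003,0],[0,0.003,0],[0,0.003,0],[0,0.003,0],[0,0.003,0]],"jaw":[0,0,0,0,0,0,0]}'
python3 -m pendant '{"dp":[[0,0,0],[0,0,0],[0,0,0],[0,0,0],[0,0,0],[0,0,0],[0,0,0],[0,0,0]],"delta_rot":[[0,0,0],[0,0,0],[0,0,0],[0,0,0],[0,0,0],[0,0,0],[0,0,0],[0,0,0]],"jaw":[1,1,1,1,1,1,1,1]}' 70
python3 - <<'E'
from mv import *
l=np.load("lie.npz"); s=robot.state(); Rt=np.array(s["eef_rot"]);pt=np.array(s["ee_pos"])
# scanner in tool frame
Rst=Rt.T@l["R"]; gp=pt-OFF*Rt[:,2]; print("grasp in scanner",(l["R"].T@(gp-l["p"])).round(4))
np.savez("hold.npz",R=Rst,p=Rt.T@(l["p"]-pt))
lab=np.array([.692,-.101,.06])
# vertical, nose down, z_s toward the base; account for radial plane incl. lateral arm offset .065
az=np.degrees(np.arctan2(lab[1],lab[0])); j1=az-np.degrees(np.arcsin(.065/.70)); print("az",az,"j1",j1)
zr=np.array([np.cos(np.radians(j1)),np.sin(np.radians(j1)),0]); zs=-zr; xs=np.array([0,0,-1.]); Rs=np.c_[xs,np.cross(zs,xs),zs]
win=lab+[0,0,.062]; ps=win-Rs@[.075,0,.016]
R2=Rs@Rst.T; p2=ps-R2@np.load("hold.npz")["p"]
np.savez("labt.npz",R=R2,p=p2)
C=(R2,p2+[0,0,.10]-.06*zr); rows((Rt,pt+[0,0,.25]),C); rows((R2,p2),start=C)
E
```

```text
time_s: 9.73
ee_pos: [0.4466, 0.0523, 0.006]
eef_rot: [[-0.909, 0.005, 0.417], [0.004, 1.0, -0.003], [-0.417, -0.001, -0.909]]
ft_force: [0.1, -0.4, 1.0]
finger_gap: 0.0856
grip_force: 0.0
time_s: 10.4
ee_pos: [0.448, 0.052, 0.007]
eef_rot: [[-0.908, 0.005, 0.419], [0.004, 1.0, -0.003], [-0.419, -0.001, -0.908]]
ft_force: [-5.9, 0.1, 10.8]
finger_gap: 0.035
grip_force: 70.4
grasp in scanner [-0.0439 -0.0002  0.0239]
az -8.303900950056494 j1 -13.631898854057702
tcp [0.448 0.052 0.257] dp [-0.1746, -0.0005, -0.3783] rot [0.0, 0.0, 0.0] rows>= 6.0
tcp [ 0.643 -0.089  0.333] dp [-0.5231, -0.2334, -0.3568] rot [0.6528, 0.1529, -1.7716] rows>= 23.8
tcp [ 0.701 -0.103  0.233] dp [-0.1094, 0.0005, 0.1606] rot [0.0, 0.0, 0.0] rows>= 2.8
```

The target needs the nose on the underside of the tool, so I need a full kinematic model to choose a tool azimuth that keeps joint 6 off its limit.

```bash
cat >fk.py <<'E'
from mv import *
import kin
LO=np.array([-178.77,-48.84,-61.69,-111.58,-90,-180]);HI=np.array([178.77,107.48,71.31,123.2,87.43,180])
P=None
def FK(q,p=None):
    h,a,b,L1,L2,o2,o3,d=P if p is None else p
    A=np.degrees([o2,o3]); rz=R.from_euler("Z",q[0],degrees=True)
    Ry=lambda t:R.from_euler("Y",t,degrees=True)
    A2=q[1]+A[0];B=q[1]-q[2]+90+A[1];C=q[1]-q[2]+q[3]+90
    e=lambda t:np.array([np.sin(np.radians(t)),0,np.cos(np.radians(t))])
    Rc=rz*Ry(C)*R.from_euler("X",S5*q[4],degrees=True)
    pos=rz.apply(a*e(A2)+b*e(B)+L1*e(C)+[0,d,0])+[0,0,h]+Rc.apply([0,0,L2])
    return (Rc*R.from_euler("Z",q[5],degrees=True)).as_matrix(),pos
DATA=[([-71.6,-2.5,-39.1,42.5,44,105.1],[.3911,-.3305,.1904],[[.7,.132,.702],[.097,-.991,.09],[.708,.005,-.707]]),
([11.2,-31.4,-47.4,45.2,-16.7,48.2],[.3694,.0539,.2419],[[-.611,.607,.507],[.607,.771,-.192],[-.508,.19,-.84]]),
([-75.31,15.84,-1.51,72.65,0,84.08],[.22,-.585,.231],[[.936,.352,0],[.352,-.936,0],[0,0,-1]]),
([-1.4,12.1,-20.3,57.8,.3,178.5],[.5369,.053,.1223],[[1,0,0],[0,-1,0],[0,0,-1]]),
([17.5,9.5,-7.9,72.5,0,132.6],[.5174,.2312,.2441],[[.424,.906,0],[.906,-.424,0],[0,0,-1]]),
([-2.2,-14.3,-55.5,23.6,.8,-1.8],[.4129,.0526,.0932],[[-.904,.005,.427],[.004,1,-.003],[-.427,-.001,-.904]])]
best=None
for S5 in(1,-1):
    f=lambda p:np.concatenate([np.r_[FK(q,p)[1]-x,.1*(FK(q,p)[0]-np.array(r)).ravel()] for q,x,r in DATA])
    s=kin.least_squares(f,[.227,.55,.489,.1,.29,0,-.03,.065])
    if best is None or s.cost<best[0]: best=(s.cost,S5,s.x,np.abs(s.fun).max())
S5,P=best[1:3]
def IK(Rt,pt,q0):
    f=lambda q:np.r_[(FK(q)[1]-pt)*10,(FK(q)[0]-Rt).ravel()]
    s=kin.least_squares(f,np.clip(q0,LO+.1,HI-.1),bounds=(LO,HI),x_scale=30); return s.x,np.abs(s.fun).max()
E
python3 - <<'E'
from fk import *
import fk
print(best[3],S5,P.round(4))
H=np.load("hold.npz");lab=np.array([.692,-.101,.06])
for j in range(-90,91,15):
    ps_=np.radians(j-8);zs=-np.array([np.cos(ps_),np.sin(ps_),0]);xs=np.array([0,0,-1.]);Rs=np.c_[xs,np.cross(zs,xs),zs]
    o=lab+[0,0,.062]-Rs@[.075,0,.016];R2=Rs@H["R"].T;p2=o-R2@H["p"]
    for q6 in(160,-160):
        c=min((IK(R2,p2,[-13-.3*j,3,-48,-26,s*j,q6]) for s in(1,-1)),key=lambda t:t[1]); 
        if c[1]<.02: print(j,q6,c[0].round(1),c[1].round(3),p2.round(3))
E
```

```text
0.0005325512310690405 -1 [ 0.2296  0.5506  0.49    0.1055  0.2909 -0.0007 -0.0303  0.0646]
-90 -160 [  6.8  39.2  12.2  91.7 -61.5 -57.9] 0.0 [ 0.691 -0.11   0.233]
-75 -160 [  7.5  28.   -5.2  57.6 -65.2 -89. ] 0.0 [ 0.693 -0.11   0.233]
-60 -160 [   6.7   18.3  -22.1   19.7  -61.1 -123.2] 0.0 [ 0.696 -0.109  0.233]
-45 -160 [   4.    12.2  -34.3   -6.3  -49.5 -147.1] 0.0 [ 0.698 -0.108  0.233]
-30 -160 [  -1.     7.8  -42.5  -20.4  -33.  -162.4] 0.0 [ 0.699 -0.106  0.233]
-15 -160 [  -8.3    4.8  -47.4  -26.7  -13.2 -173.6] 0.0 [ 0.7   -0.104  0.233]
0 160 [-16.9   3.6 -48.9 -27.5   8.2 176.4] 0.0 [ 0.701 -0.102  0.233]
15 160 [-24.9   4.6 -46.8 -22.8  28.8 165.5] 0.0 [ 0.701 -0.1    0.233]
30 160 [-30.8   7.6 -40.8 -10.9  46.5 151.1] 0.0 [ 0.7   -0.097  0.233]
45 160 [-34.3  12.7 -30.6  12.1  59.4 128.9] 0.0 [ 0.699 -0.095  0.233]
60 160 [-35.5  21.5 -15.4  47.9  65.1  95.8] 0.0 [ 0.697 -0.094  0.233]
75 160 [-35.   32.6   1.1  83.   62.6  63. ] 0.0 [ 0.695 -0.093  0.233]
90 160 [-33.3  42.3  15.8 106.4  55.1  41.6] 0.0 [ 0.693 -0.092  0.233]
```

The model is accurate to 0.5 mm. Using tool azimuth option −60 (j6 ≈ −123°). Lift first.

```bash
python3 -m pendant '{"dp":[[-0.005,0,-0.011],[-0.02,0,-0.05],[-0.05,0,-0.1],[-0.08,0,-0.17],[-0.11,0,-0.24],[-0.14,0,-0.3],[-0.14,0,-0.3],[-0.14,0,-0.3]],"delta_rot":[[0,0,0],[0,0,0],[0,0,0],[0,0,0],[0,0,0],[0,0,0],[0,0,0],[0,0,0]],"jaw":[1,1,1,1,1,1,1,1]}'
cat >plan.py <<'E'
from fk import *
def path(q0,q1,n,chunk=12):
    Q=[q0+(q1-q0)*(k/n) for k in range(n+1)]
    for c in range(0,n,chunk):
        R0,p0=FK(Q[c]);D=[];W=[]
        for q in Q[c+1:min(c+chunk,n)+1]:
            Rt,pt=FK(q);D.append((R0.T@(pt-p0)/.6).round(3).tolist());W.append((R.from_matrix(R0.T@Rt).as_rotvec(degrees=True)/90).round(3).tolist())
        print("dp",D);print("rot",W);print("max rot/row",max(np.degrees(R.from_matrix(FK(Q[i])[0].T@FK(Q[i+1])[0]).magnitude()) for i in range(c,min(c+chunk,n))).round(1),"end",FK(Q[min(c+chunk,n)])[1].round(3))
def labpose(j=-60,h=.062):
    H=np.load("hold.npz");lab=np.array([.692,-.101,.06])
    a=np.radians(j-8);zs=-np.array([np.cos(a),np.sin(a),0]);xs=np.array([0,0,-1.]);Rs=np.c_[xs,np.cross(zs,xs),zs]
    o=lab+[0,0,h]-Rs@[.075,0,.016];R2=Rs@H["R"].T;return R2,o-R2@H["p"]
E
python3 - <<'E'
from plan import *
q0=np.array(robot.state()["qpos"]);print(q0.round(1))
Rt,pt=labpose(h=.13)
q1,e=IK(Rt,pt,[6.7,18.3,-22.1,19.7,-61.1,-123.2]);print(q1.round(1),e)
path(q0,q1,24)
E
```

```text
time_s: 11.07
ee_pos: [0.4515, 0.0522, 0.2097]
eef_rot: [[-0.905, 0.005, 0.426], [0.004, 1.0, -0.003], [-0.426, -0.001, -0.905]]
ft_force: [-0.2, 0.4, -3.0]
finger_gap: 0.035
grip_force: 70.6
[ -2.  -18.3 -42.1  41.    0.7  -1.6]
[   6.7   14.1  -18.3   27.7  -61.1 -123.2] 3.3306690738754696e-15
dp [[-0.019, -0.017, 0.006], [-0.038, -0.035, 0.011], [-0.057, -0.052, 0.016], [-0.076, -0.068, 0.02], [-0.096, -0.084, 0.024], [-0.115, -0.1, 0.027], [-0.134, -0.115, 0.031], [-0.154, -0.13, 0.034], [-0.173, -0.144, 0.036], [-0.192, -0.157, 0.038], [-0.211, -0.17, 0.04], [-0.23, -0.182, 0.041]]
rot [[0.027, -0.0, -0.06], [0.054, 0.002, -0.12], [0.081, 0.006, -0.179], [0.108, 0.012, -0.238], [0.134, 0.021, -0.297], [0.161, 0.032, -0.356], [0.187, 0.045, -0.414], [0.212, 0.061, -0.472], [0.237, 0.078, -0.529], [0.261, 0.099, -0.585], [0.285, 0.121, -0.641], [0.308, 0.146, -0.696]]
max rot/row 5.9 end [ 0.586 -0.058  0.246]
dp [[0.0, -0.021, 0.008], [0.0, -0.041, 0.014], [-0.0, -0.061, 0.021], [-0.001, -0.08, 0.026], [-0.002, -0.099, 0.031], [-0.004, -0.118, 0.036], [-0.006, -0.135, 0.039], [-0.008, -0.153, 0.042], [-0.011, -0.169, 0.045], [-0.014, -0.185, 0.047], [-0.018, -0.2, 0.048], [-0.022, -0.215, 0.048]]
rot [[0.015, 0.023, -0.058], [0.028, 0.047, -0.116], [0.038, 0.072, -0.174], [0.047, 0.098, -0.231], [0.054, 0.125, -0.288], [0.058, 0.153, -0.345], [0.06, 0.182, -0.401], [0.06, 0.212, -0.456], [0.058, 0.243, -0.511], [0.053, 0.274, -0.565], [0.045, 0.305, -0.619], [0.035, 0.337, -0.671]]
max rot/row 5.8 end [ 0.696 -0.109  0.301]
```

```bash
python3 -m pendant '{"dp":[[-0.019,-0.017,0.006],[-0.038,-0.035,0.011],[-0.057,-0.052,0.016],[-0.076,-0.068,0.02],[-0.096,-0.084,0.024],[-0.115,-0.1,0.027],[-0.134,-0.115,0.031],[-0.154,-0.13,0.034],[-0.173,-0.144,0.036],[-0.192,-0.157,0.038],[-0.211,-0.17,0.04],[-0.23,-0.182,0.041]],"delta_rot":[[0.027,0,-0.06],[0.054,0.002,-0.12],[0.081,0.006,-0.179],[0.108,0.012,-0.238],[0.134,0.021,-0.297],[0.161,0.032,-0.356],[0.187,0.045,-0.414],[0.212,0.061,-0.472],[0.237,0.078,-0.529],[0.261,0.099,-0.585],[0.285,0.121,-0.641],[0.308,0.146,-0.696]],"jaw":[1,1,1,1,1,1,1,1,1,1,1,1]}'
python3 -m pendant '{"dp":[[0,-0.021,0.008],[0,-0.041,0.014],[0,-0.061,0.021],[-0.001,-0.08,0.026],[-0.002,-0.099,0.031],[-0.004,-0.118,0.036],[-0.006,-0.135,0.039],[-0.008,-0.153,0.042],[-0.011,-0.169,0.045],[-0.014,-0.185,0.047],[-0.018,-0.2,0.048],[-0.022,-0.215,0.048]],"delta_rot":[[0.015,0.023,-0.058],[0.028,0.047,-0.116],[0.038,0.072,-0.174],[0.047,0.098,-0.231],[0.054,0.125,-0.288],[0.058,0.153,-0.345],[0.06,0.182,-0.401],[0.06,0.212,-0.456],[0.058,0.243,-0.511],[0.053,0.274,-0.565],[0.045,0.305,-0.619],[0.035,0.337,-0.671]],"jaw":[1,1,1,1,1,1,1,1,1,1,1,1]}'
python3 -m pendant '{"dp":[[0,0,0],[0,0,0]],"delta_rot":[[0,0,0],[0,0,0]],"jaw":[1,1]}'
python3 - <<'E'
from plan import *
print(np.array(robot.state()["qpos"]).round(1)); rows(labpose(h=.13),labpose(h=.062))
o=[]
for n,(x,y) in(("top",(270,60)),("side",(310,130))):
    f=robot.grab_frame(n);np.savez(n+"2.npz",**f);o.append(cv2.resize(f["image"][y:y+110,x:x+100],None,fx=4,fy=4,interpolation=2))
cv2.imwrite("pics/c5.png",np.hstack(o)[:,:,::-1])
E
```

```text
time_s: 12.07
ee_pos: [0.5815, -0.0579, 0.2355]
eef_rot: [[-0.579, -0.706, 0.408], [-0.792, 0.368, -0.487], [0.194, -0.605, -0.772]]
ft_force: [-0.6, -0.2, -2.1]
finger_gap: 0.0351
grip_force: 70.4
time_s: 13.07
ee_pos: [0.692, -0.1093, 0.2894]
eef_rot: [[0.174, -0.926, 0.335], [-0.387, -0.377, -0.841], [0.905, 0.016, -0.424]]
ft_force: [-0.3, 0.0, -2.3]
finger_gap: 0.0351
grip_force: 70.6
time_s: 13.23
ee_pos: [0.6922, -0.1089, 0.2899]
eef_rot: [[0.168, -0.927, 0.336], [-0.392, -0.376, -0.84], [0.905, 0.009, -0.426]]
ft_force: [-0.8, -0.4, -1.9]
finger_gap: 0.0346
grip_force: 70.5
[   6.8   14.7  -18.5   27.9  -60.9 -122.8]
tcp [ 0.696 -0.109  0.301] dp [0.018, -0.0049, -0.0055] rot [0.0031, 0.0048, 0.0067] rows>= 0.3
tcp [ 0.696 -0.109  0.233] dp [-0.0845, -0.0059, 0.0427] rot [0.0031, 0.0048, 0.0067] rows>= 1.4
```

View pics/c5.png

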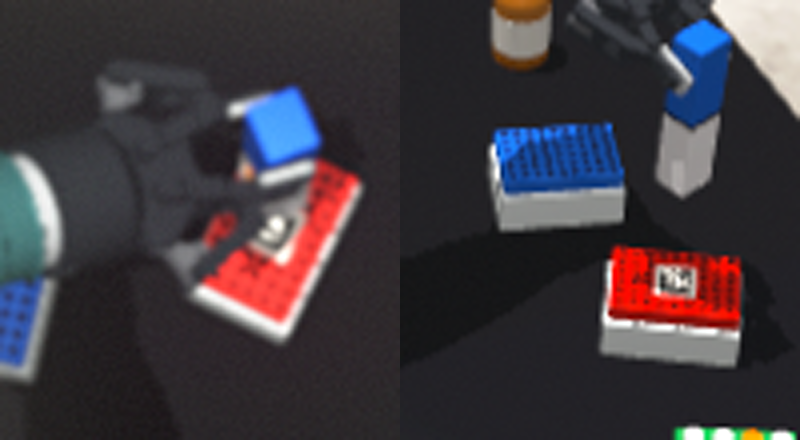

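The scanner hangs vertical, nose down, above the red box (side tail top corner ≈ (385,135), nose lowest corner ≈ (380,179); top tail centre ≈ (341,91)). Checking those pixels against the prediction.

```bash
python3 - <<'E'
from plan import *
H=np.load("hold.npz");s=robot.state();Rt=np.array(s["eef_rot"]);pt=np.array(s["ee_pos"])
Rs=Rt@H["R"];ps=pt+Rt@H["p"];print("xs",Rs[:,0].round(3),"win",(ps+Rs@[.075,0,.016]).round(4))
rg=lambda P:np.array(P)@Rs.T+ps
_,K,W=load("top2");print("tail centre top",proj(rg([[-.075,0,.016]]),K,W).round(1))
_,K,W=load("side2");c=box(-75,75,-18,18,0,32)*1e-3;print("side corners",proj(rg(c),K,W).round(1).tolist())
q1=np.array(s["qpos"]);rows(labpose(h=.064))
E
```

```text
xs [-0.011  0.002 -1.   ] win [ 0.6873 -0.1007  0.1808]
tail centre top [[340.7  90.1]]
side corners [[393.4, 138.0], [385.7, 133.4], [385.7, 142.6], [378.0, 138.0], [387.7, 174.3], [380.6, 169.6], [380.5, 179.0], [373.4, 174.2]]
tcp [ 0.696 -0.109  0.235] dp [-0.0846, -0.0059, 0.0421] rot [0.0029, 0.004, 0.0055] rows>= 1.4
```

```bash
python3 -m pendant '{"dp":[[-0.02,-0.002,0.01],[-0.04,-0.004,0.02],[-0.06,-0.006,0.03],[-0.075,-0.006,0.038],[-0.0846,-0.006,0.042],[-0.0846,-0.006,0.042],[-0.0846,-0.006,0.042]],"delta_rot":[[0.003,0.004,0.0055],[0.003,0.004,0.0055],[0.003,0.004,0.0055],[0.003,0.004,0.0055],[0.003,0.004,0.0055],[0.003,0.004,0.0055],[0.003,0.004,0.0055]],"jaw":[1,1,1,1,1,1,1]}'
cat >chk.py <<'E'
from plan import *
H=np.load("hold.npz");s=robot.state();Rt=np.array(s["eef_rot"]);pt=np.array(s["ee_pos"])
Rs=Rt@H["R"];ps=pt+Rt@H["p"];w=ps+Rs@[.075,0,.016];print("xs",Rs[:,0].round(3),"win",w.round(4),"label in win",(Rs.T@(np.array([.692,-.101,.06])-w)).round(4))
E
python3 chk.py
```

```text
time_s: 13.92
ee_pos: [0.6968, -0.1093, 0.2373]
eef_rot: [[0.153, -0.927, 0.343], [-0.388, -0.376, -0.842], [0.909, -0.004, -0.417]]
ft_force: [-0.7, 0.4, -1.3]
finger_gap: 0.035
grip_force: 70.6
xs [ 0.003 -0.001 -1.   ] win [ 0.6934 -0.1012  0.1263] label in win [0.0662 0.0014 0.0009]
```

Centred, 66 mm above the label. Holding for about 2 s, then planning the rest.

```bash
for i in 1 2; do python3 -m pendant '{"dp":[[0,0,0],[0,0,0],[0,0,0],[0,0,0],[0,0,0],[0,0,0],[0,0,0],[0,0,0],[0,0,0],[0,0,0],[0,0,0],[0,0,0]],"delta_rot":[[0,0,0],[0,0,0],[0,0,0],[0,0,0],[0,0,0],[0,0,0],[0,0,0],[0,0,0],[0,0,0],[0,0,0],[0,0,0],[0,0,0]],"jaw":[1,1,1,1,1,1,1,1,1,1,1,1]}' | head -2; done
cat >>plan.py <<'E'
def restpose(dx=0,dz=0):
    T=pose(.466,.2888,0,15,0); Rb=T[0]@R.from_euler("Y",35,degrees=True).as_matrix(); ob=T[0]@[.058,0,.036]+T[1]
    H=np.load("hold.npz"); o=ob+Rb@np.array([-.075+dx,0,dz]); R2=Rb@H["R"].T; return R2,o-R2@H["p"]
E
python3 - <<'E'
from plan import *
q0=np.array(robot.state()["qpos"])
Ra,pa=restpose(-.015,.10); qa,e=IK(Ra,pa,[25,15,-17,66,0,10]);print(qa.round(1),e,pa.round(3)); Rb,pb=restpose(-.003,.003);print(IK(Rb,pb,qa)[0].round(1),pb.round(3))
Rl,pl=FK(q0); pu=pl+[-.03,.03,.12]
qu,e=IK(Rl,pu,q0);print("up",qu.round(1),e,"dp",(Rl.T@(pu-pl)/.6).round(3))
path(qu,qa,27,9)
E
```

```text
time_s: 14.92
ee_pos: [0.6971, -0.1092, 0.2374]
time_s: 15.92
ee_pos: [0.6971, -0.1092, 0.2375]
[23.9 17.8 -3.9 78.3  1.5  8.9] 2.298161660974074e-13 [0.482 0.293 0.196]
[ 24.7  17.6 -15.5  67.    1.6   9.6] [0.437 0.281 0.11 ]
up [  10.    10.1  -15.3   39.9  -62.7 -117.1] 2.983280289470258e-11 dp [ 0.155  0.027 -0.143]
dp [[-0.025, -0.011, -0.008], [-0.049, -0.02, -0.017], [-0.074, -0.029, -0.027], [-0.099, -0.036, -0.038], [-0.124, -0.043, -0.05], [-0.149, -0.048, -0.063], [-0.173, -0.052, -0.077], [-0.198, -0.055, -0.092], [-0.222, -0.057, -0.108]]
rot [[0.01, -0.027, 0.037], [0.017, -0.055, 0.074], [0.022, -0.084, 0.11], [0.023, -0.113, 0.147], [0.021, -0.142, 0.183], [0.017, -0.172, 0.22], [0.01, -0.201, 0.256], [-0.001, -0.23, 0.292], [-0.014, -0.259, 0.328]]
max rot/row 4.3 end [0.658 0.041 0.264]
dp [[-0.025, 0.013, -0.006], [-0.05, 0.026, -0.014], [-0.075, 0.04, -0.022], [-0.098, 0.055, -0.031], [-0.121, 0.07, -0.042], [-0.143, 0.086, -0.053], [-0.165, 0.102, -0.066], [-0.185, 0.119, -0.08], [-0.205, 0.137, -0.094]]
rot [[-0.015, -0.024, 0.038], [-0.033, -0.047, 0.077], [-0.053, -0.068, 0.116], [-0.075, -0.087, 0.155], [-0.099, -0.104, 0.194], [-0.125, -0.119, 0.233], [-0.153, -0.131, 0.272], [-0.183, -0.141, 0.311], [-0.214, -0.149, 0.35]]
max rot/row 4.5 end [0.588 0.17  0.204]
dp [[-0.008, 0.029, -0.004], [-0.015, 0.058, -0.009], [-0.022, 0.086, -0.015], [-0.028, 0.115, -0.023], [-0.033, 0.144, -0.031], [-0.038, 0.173, -0.041], [-0.042, 0.201, -0.051], [-0.045, 0.229, -0.063], [-0.048, 0.257, -0.075]]
rot [[-0.029, -0.003, 0.042], [-0.058, -0.004, 0.084], [-0.087, -0.002, 0.127], [-0.116, 0.003, 0.17], [-0.145, 0.011, 0.213], [-0.174, 0.021, 0.256], [-0.202, 0.034, 0.3], [-0.23, 0.05, 0.344], [-0.257, 0.069, 0.388]]
max rot/row 4.9 end [0.482 0.293 0.196]
```

```bash
python3 - <<'E'
from plan import *
q0=np.array(robot.state()["qpos"]);H=np.load("hold.npz")
Ra,pa=restpose(-.015,.10); qa,e=IK(Ra,pa+[0,0,.06],[25,15,-17,66,0,10]);print(qa.round(1),e)
Rl,pl=FK(q0); pu=pl+[-.08,.0,.17]
qu,e=IK(Rl,pu,q0);print("up",qu.round(1),e,"dp",(Rl.T@(pu-pl)/.6).round(3),"first 60mm",(Rl.T@[0,0,.06]/.6).round(3))
c=box(-75,75,-18,18,0,32)*1e-3
for k in range(0,28,3):
    Rt,pt=FK(qu+(qa-qu)*k/27);w=(c@(Rt@H["R"]).T+pt+Rt@H["p"]);i=w[:,2].argmin();print(w[i].round(3),end=" ")
print();path(qu,qa,27,9)
E
```

```text
[23.9 16.   1.  85.1  1.5  8.9] 1.2264722570876074e-10
up [   7.8    2.   -18.6   40.9  -61.7 -121.4] 1.1102230246251565e-15 dp [ 0.237  0.122 -0.164] first 60mm [ 0.091 -0.    -0.042]
[ 0.593 -0.092  0.296] [ 0.63  -0.061  0.264] [0.646 0.003 0.238] [0.652 0.067 0.219] [0.652 0.127 0.206] [0.645 0.181 0.197] [0.633 0.229 0.192] [0.615 0.27  0.189] [0.591 0.305 0.187] [0.57  0.298 0.187] 
dp [[-0.023, -0.016, -0.008], [-0.047, -0.031, -0.017], [-0.07, -0.044, -0.027], [-0.094, -0.057, -0.039], [-0.118, -0.068, -0.051], [-0.142, -0.078, -0.064], [-0.166, -0.086, -0.079], [-0.19, -0.094, -0.094], [-0.214, -0.1, -0.111]]
rot [[0.012, -0.027, 0.037], [0.021, -0.055, 0.074], [0.026, -0.083, 0.111], [0.029, -0.113, 0.147], [0.029, -0.143, 0.184], [0.026, -0.173, 0.221], [0.019, -0.203, 0.257], [0.01, -0.232, 0.293], [-0.003, -0.262, 0.329]]
max rot/row 4.3 end [0.632 0.02  0.319]
dp [[-0.027, 0.009, -0.007], [-0.054, 0.018, -0.014], [-0.081, 0.029, -0.023], [-0.106, 0.04, -0.033], [-0.131, 0.052, -0.044], [-0.156, 0.065, -0.056], [-0.179, 0.079, -0.069], [-0.202, 0.093, -0.083], [-0.224, 0.107, -0.099]]
rot [[-0.015, -0.025, 0.039], [-0.032, -0.048, 0.077], [-0.052, -0.069, 0.116], [-0.074, -0.089, 0.155], [-0.099, -0.106, 0.195], [-0.125, -0.121, 0.234], [-0.154, -0.133, 0.273], [-0.184, -0.143, 0.313], [-0.216, -0.151, 0.352]]
max rot/row 4.6 end [0.578 0.16  0.262]
dp [[-0.011, 0.028, -0.005], [-0.021, 0.056, -0.011], [-0.031, 0.084, -0.017], [-0.04, 0.112, -0.025], [-0.048, 0.141, -0.035], [-0.055, 0.169, -0.045], [-0.061, 0.197, -0.056], [-0.067, 0.225, -0.068], [-0.073, 0.252, -0.081]]
rot [[-0.029, -0.003, 0.042], [-0.059, -0.003, 0.085], [-0.088, 0.0, 0.128], [-0.117, 0.006, 0.172], [-0.147, 0.015, 0.216], [-0.175, 0.027, 0.26], [-0.203, 0.041, 0.304], [-0.23, 0.059, 0.349], [-0.256, 0.08, 0.393]]
max rot/row 5.0 end [0.482 0.293 0.256]
```

```bash
python3 -m pendant '{"dp":[[0.03,0,-0.014],[0.06,0,-0.028],[0.09,0,-0.042],[0.13,0.04,-0.08],[0.18,0.08,-0.12],[0.22,0.11,-0.15],[0.237,0.122,-0.164],[0.237,0.122,-0.164],[0.237,0.122,-0.164]],"delta_rot":[[0,0,0],[0,0,0],[0,0,0],[0,0,0],[0,0,0],[0,0,0],[0,0,0],[0,0,0],[0,0,0]],"jaw":[1,1,1,1,1,1,1,1,1]}' | head -2
python3 -m pendant '{"dp":[[-0.023,-0.016,-0.008],[-0.047,-0.031,-0.017],[-0.07,-0.044,-0.027],[-0.094,-0.057,-0.039],[-0.118,-0.068,-0.051],[-0.142,-0.078,-0.064],[-0.166,-0.086,-0.079],[-0.19,-0.094,-0.094],[-0.214,-0.1,-0.111]],"delta_rot":[[0.012,-0.027,0.037],[0.021,-0.055,0.074],[0.026,-0.083,0.111],[0.029,-0.113,0.147],[0.029,-0.143,0.184],[0.026,-0.173,0.221],[0.019,-0.203,0.257],[0.01,-0.232,0.293],[-0.003,-0.262,0.329]],"jaw":[1,1,1,1,1,1,1,1,1]}' | head -2
python3 -m pendant '{"dp":[[-0.027,0.009,-0.007],[-0.054,0.018,-0.014],[-0.081,0.029,-0.023],[-0.106,0.04,-0.033],[-0.131,0.052,-0.044],[-0.156,0.065,-0.056],[-0.179,0.079,-0.069],[-0.202,0.093,-0.083],[-0.224,0.107,-0.099]],"delta_rot":[[-0.015,-0.025,0.039],[-0.032,-0.048,0.077],[-0.052,-0.069,0.116],[-0.074,-0.089,0.155],[-0.099,-0.106,0.195],[-0.125,-0.121,0.234],[-0.154,-0.133,0.273],[-0.184,-0.143,0.313],[-0.216,-0.151,0.352]],"jaw":[1,1,1,1,1,1,1,1,1]}' | head -2
python3 -m pendant '{"dp":[[-0.011,0.028,-0.005],[-0.021,0.056,-0.011],[-0.031,0.084,-0.017],[-0.04,0.112,-0.025],[-0.048,0.141,-0.035],[-0.055,0.169,-0.045],[-0.061,0.197,-0.056],[-0.067,0.225,-0.068],[-0.073,0.252,-0.081],[-0.073,0.252,-0.081],[-0.073,0.252,-0.081]],"delta_rot":[[-0.029,-0.003,0.042],[-0.059,-0.003,0.085],[-0.088,0,0.128],[-0.117,0.006,0.172],[-0.147,0.015,0.216],[-0.175,0.027,0.26],[-0.203,0.041,0.304],[-0.23,0.059,0.349],[-0.256,0.08,0.393],[-0.256,0.08,0.393],[-0.256,0.08,0.393]],"jaw":[1,1,1,1,1,1,1,1,1,1,1]}'
python3 - <<'E'
from plan import *
print(np.array(robot.state()["qpos"]).round(1)); rows(restpose(-.015,.04),restpose(-.01,.012),restpose(-.003,.003))
E
```

```text
time_s: 16.67
ee_pos: [0.6174, -0.1089, 0.4083]
time_s: 17.42
ee_pos: [0.6299, 0.0199, 0.3143]
time_s: 18.17
ee_pos: [0.5759, 0.1599, 0.258]
time_s: 19.08
ee_pos: [0.4803, 0.2922, 0.2528]
eef_rot: [[-0.95, -0.261, -0.173], [-0.256, 0.965, -0.051], [0.18, -0.004, -0.984]]
ft_force: [1.3, -0.2, -1.8]
finger_gap: 0.0349
grip_force: 70.7
[24.  16.1  0.6 84.8  1.4  8.8]
tcp [0.448 0.284 0.147] dp [0.0224, 0.001, 0.1838] rot [-0.0013, -0.0016, 0.0018] rows>= 2.7
tcp [0.437 0.281 0.121] dp [0.0343, 0.0012, 0.2297] rot [-0.0013, -0.0016, 0.0018] rows>= 3.3
tcp [0.437 0.281 0.11 ] dp [0.0299, 0.0013, 0.2482] rot [-0.0013, -0.0016, 0.0018] rows>= 3.6
```

```bash
python3 -m pendant '{"dp":[[0.006,0,0.05],[0.012,0.001,0.1],[0.018,0.001,0.15],[0.022,0.001,0.175],[0.022,0.001,0.184],[0.022,0.001,0.184]],"delta_rot":[[-0.001,-0.002,0.002],[-0.001,-0.002,0.002],[-0.001,-0.002,0.002],[-0.001,-0.002,0.002],[-0.001,-0.002,0.002],[-0.001,-0.002,0.002]],"jaw":[1,1,1,1,1,1]}'
python3 - <<'E'
from plan import *
def rig(P,T): return P@T[0].T+T[1]
th=np.radians(35);ex=np.array([np.cos(th),0,-np.sin(th)]);ez=np.array([np.sin(th),0,np.cos(th)]);O=np.array([58,0,36.])
pts=lambda xs,ys,zs:np.array([O+a*ex+np.array([0,y,0])+z*ez for a in xs for y in ys for z in zs])*1e-3
ms=[box(-75,75,-40,40,0,14)*1e-3,pts((-50,0),(-26,-22),(-15,14)),pts((-50,0),(22,26),(-15,14)),pts((0,6),(-26,26),(-15,14)),pts((-99,0),(-15,15),(-15,0))]
o=[]
for n,roi in(("top0",(175,165,230,237)),("side2",(255,125,318,178))):
    im,K,W=load(n);u=up(im,roi);h=hsv(u);m=(h[...,0]>20)&(h[...,0]<36)&(h[...,1]>100)&(h[...,2]>50)
    m=cv2.morphologyEx(m.astype(np.uint8),cv2.MORPH_CLOSE,np.ones((5,5)));k,l,st,_=cv2.connectedComponentsWithStats(m);m=l==1+np.argmax(st[1:,4])
    if n=="top0":
        cs,_=cv2.findContours(m.astype(np.uint8),0,1);z=np.zeros(m.shape,np.uint8);cv2.drawContours(z,cs,-1,1,-1);m=z>0
    o.append((m,K,W,roi))
for nm,oo in(("both",o),("top",o[:1]),("side",o[1:])):
    p,c=fit(oo,lambda p:[rig(q,pose(p[0],p[1],0,p[2],0)) for q in ms],[.466,.289,15],[.01,.01,6]);print(nm,p.round(4),round(c,3))
E
```

```text
time_s: 19.58
ee_pos: [0.4472, 0.2833, 0.1469]
eef_rot: [[-0.951, -0.256, -0.172], [-0.251, 0.967, -0.048], [0.178, -0.003, -0.984]]
ft_force: [-0.4, -0.3, -2.8]
finger_gap: 0.0352
grip_force: 70.6
both [ 0.4673  0.2888 12.9071] 0.1
top [ 0.4668  0.2899 12.6903] 0.109
side [ 0.4674  0.2888 12.8238] 0.089
```

```bash
sed -i 's/pose(.466,.2888,0,15,0)/pose(.467,.289,0,13.8,0)/' plan.py; python3 - <<'E'
from plan import *
a,b,c,d=restpose(-.015,.04),restpose(-.010,.02),restpose(-.006,.007),restpose(-.004,.002)
rows(b,c,d); o=[]
for n,(x,y,w,h) in(("top",(165,150,85,95)),("side",(250,105,85,95))):
    f=robot.grab_frame(n);np.savez(n+"3.npz",**f)
E
```

```text
tcp [0.442 0.283 0.128] dp [0.0026, 0.0011, 0.0334] rot [-0.0023, -0.0004, 0.012] rows>= 0.5
tcp [0.438 0.282 0.115] dp [0.0056, 0.0013, 0.0558] rot [-0.0023, -0.0004, 0.012] rows>= 0.8
tcp [0.437 0.281 0.109] dp [0.0061, 0.0014, 0.0648] rot [-0.0023, -0.0004, 0.012] rows>= 0.9
```

```bash
python3 -m pendant '{"dp":[[0.0013,0.0005,0.017],[0.0026,0.001,0.033],[0.004,0.0012,0.045],[0.0056,0.0013,0.0558],[0.0056,0.0013,0.0558],[0.0056,0.0013,0.0558]],"delta_rot":[[-0.002,0,0.006],[-0.002,0,0.012],[-0.002,0,0.012],[-0.002,0,0.012],[-0.002,0,0.012],[-0.002,0,0.012]],"jaw":[1,1,1,1,1,1]}'
python3 -m pendant '{"dp":[[0,0,0.003],[0,0,0.006],[0,0,0.009],[0,0,0.009],[0,0,0.009]],"delta_rot":[[0,0,0],[0,0,0],[0,0,0],[0,0,0],[0,0,0]],"jaw":[1,1,1,1,1]}'
python3 - <<'E'
from plan import *
rows(restpose(-.004,.001))
o=[]
for n,(x,y,w,h) in(("top",(165,150,85,100)),("side",(245,95,85,100))):
    f=robot.grab_frame(n);o.append(cv2.resize(f["image"][y:y+h,x:x+w],None,fx=4.6,fy=4.6,interpolation=2))
cv2.imwrite("pics/c6.png",np.hstack(o)[:,:,::-1])
E
```

```text
time_s: 20.18
ee_pos: [0.4388, 0.2827, 0.1162]
eef_rot: [[-0.957, -0.237, -0.17], [-0.233, 0.972, -0.043], [0.176, -0.001, -0.984]]
ft_force: [0.5, 0.1, -1.5]
finger_gap: 0.035
grip_force: 70.7
time_s: 20.6
ee_pos: [0.4386, 0.2828, 0.1115]
eef_rot: [[-0.957, -0.237, -0.169], [-0.233, 0.972, -0.042], [0.174, -0.001, -0.985]]
ft_force: [-0.4, 0.2, -1.5]
finger_gap: 0.0354
grip_force: 70.7
tcp [0.436 0.281 0.108] dp [0.0033, -0.0017, 0.0057] rot [0.0008, 0.0021, -0.0002] rows>= 0.1
```

```bash
python3 -m pendant '{"dp":[[0.001,-0.001,0.003],[0.002,-0.001,0.005],[0.002,-0.001,0.005],[0.002,-0.001,0.005]],"delta_rot":[[0,0,0],[0,0,0],[0,0,0],[0,0,0]],"jaw":[1,1,1,1]}'
```

```text
time_s: 21.03
ee_pos: [0.4368, 0.2817, 0.1087]
eef_rot: [[-0.957, -0.237, -0.169], [-0.233, 0.972, -0.042], [0.175, -0.001, -0.985]]
ft_force: [-0.3, -0.1, -1.7]
finger_gap: 0.0348
grip_force: 70.7
```

View pics/c6.png

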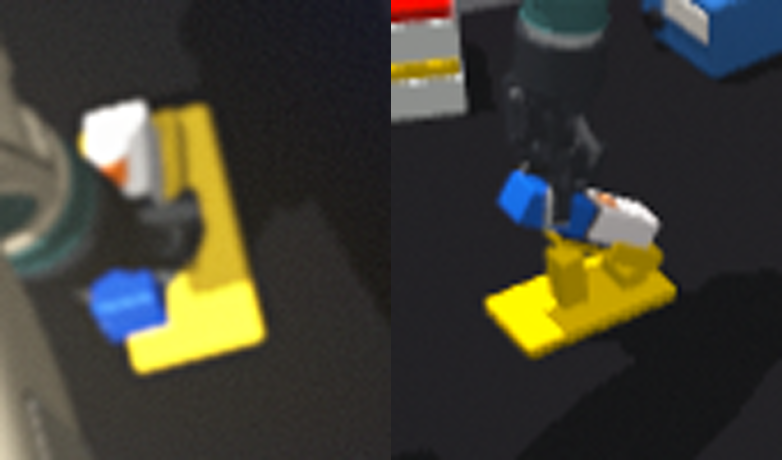

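The scanner sits over the bed, nose at the toe stop (top: white nose (120,140); side: nose (640,225)). No contact force yet, so I'll ease it lower.

```bash
python3 -m pendant '{"dp":[[0,0,0.002],[0,0,0.0035],[0,0,0.0035]],"delta_rot":[[0,0,0],[0,0,0],[0,0,0]],"jaw":[1,1,1]}'|sed -n '2p;4p'
python3 -m pendant '{"dp":[[0,0,0.002],[0,0,0.0035],[0,0,0.0035]],"delta_rot":[[0,0,0],[0,0,0],[0,0,0]],"jaw":[1,1,1]}'|sed -n '2p;4p'
```

```text
ee_pos: [0.437, 0.2818, 0.1069]
ft_force: [-0.6, 1.6, -1.0]
ee_pos: [0.4377, 0.2821, 0.1063]
ft_force: [0.7, -0.4, 5.7]
```

```bash
cat >chk2.py <<'E'
from plan import *
H=np.load("hold.npz");s=robot.state();Rt=np.array(s["eef_rot"]);pt=np.array(s["ee_pos"])
Rs=Rt@H["R"];ps=pt+Rt@H["p"];T=pose(.467,.289,0,13.8,0);Rb=T[0]@R.from_euler("Y",35,degrees=True).as_matrix();ob=T[0]@[.058,0,.036]+T[1]
print("origin in bed",(Rb.T@(ps-ob)).round(4),"xs in bed",(Rb.T@Rs[:,0]).round(3),"0.06 back",(Rt.T@[0,0,.1]/.6).round(3))
print("slide 5mm",(Rt.T@Rb[:,0]*.005/.6).round(4))
E
python3 chk2.py
```

```text
origin in bed [-0.0764  0.0006  0.0003] xs in bed [1.    0.    0.006] 0.06 back [ 0.029 -0.    -0.164]
slide 5mm [-0.0075  0.      0.0035]
```

Modelled pose is within 1.5 mm of home, in contact. Releasing.

```bash
python3 -m pendant '{"dp":[[0,0,0],[0,0,0],[0,0,0],[0,0,0],[0,0,0],[0,0,0],[0,0,0],[0,0,0]],"delta_rot":[[0,0,0],[0,0,0],[0,0,0],[0,0,0],[0,0,0],[0,0,0],[0,0,0],[0,0,0]],"jaw":[0.8,0.6,0.4,0.2,0,0,0,0]}'|sed -n '1,2p;4,6p'
python3 -m pendant '{"dp":[[0,0,-0.02],[0,0,-0.05],[0,0,-0.1],[0,0,-0.16],[0,0,-0.22],[0,0.2,-0.3],[0,0.3,-0.35],[0,0.4,-0.35],[0,0.4,-0.35],[0,0.4,-0.35]],"delta_rot":[[0,0,0],[0,0,0],[0,0,0],[0,0,0],[0,0,0],[0,0,0],[0,0,0],[0,0,0],[0,0,0],[0,0,0]],"jaw":[0,0,0,0,0,0,0,0,0,0]}'|sed -n '1,2p;4,6p'
cat >fin.py <<'E'
from plan import *
def rig(P,T): return P@T[0].T+T[1]
o=[]
for n,roi in(("top",(170,155,225,230)),("side",(255,110,320,165))):
    f=robot.grab_frame(n);im,K,W=f["image"],f["K"],f["world_from_camera"];np.savez(n+"4.npz",**f);u=up(im,roi);h=hsv(u)
    m=((h[...,0]>100)&(h[...,0]<128)&(h[...,1]>120)&(h[...,2]>60))|((h[...,1]<60)&(h[...,2]>100))|((h[...,0]<19)&(h[...,1]>110)&(h[...,2]>70))
    m=cv2.morphologyEx(m.astype(np.uint8),cv2.MORPH_CLOSE,np.ones((9,9)));m=cv2.morphologyEx(m,cv2.MORPH_OPEN,np.ones((5,5)))
    k,l,st,_=cv2.connectedComponentsWithStats(m);m=l==1+np.argmax(st[1:,4]);o.append((m,K,W,roi))
T=pose(.467,.289,0,13.8,0);Rb=T[0]@R.from_euler("Y",35,degrees=True).as_matrix();ob=T[0]@[.058,0,.036]+T[1]
g=ob+Rb@[-.075,0,0];B=box(-75,75,-18,18,0,32)*1e-3
print("area",[int(x[0].sum()) for x in o],"IoU at home",[((r:=raster([rig(B,(Rb,g))],*x[1:]))&x[0]).sum()/(r|x[0]).sum() for x in o])
for oo in(o,o[:1]):
    p,c=fit(oo,lambda p:[rig(B,pose(*p[:3],p[3],p[4]))],[*g,13.8,-35],[.01,.01,.01,5,5]);Tq=pose(*p[:3],p[3],p[4]);print(p.round(4),round(c,3),"origin in bed",(Rb.T@(Tq[1]-ob)).round(4),"angle",np.degrees(np.arccos(Rb[:,0]@Tq[0][:,0])).round(1))
E
python3 fin.py
```

```text
time_s: 22.2
ee_pos: [0.4361, 0.2815, 0.1044]
ft_force: [-0.4, -0.0, 0.7]
finger_gap: 0.0852
grip_force: 0.0
time_s: 23.03
ee_pos: [0.4228, 0.4833, 0.3014]
ft_force: [1.0, -0.5, -0.3]
finger_gap: 0.0854
grip_force: 0.0
area [11963, 5293] IoU at home [np.float64(0.8495781204538843), np.float64(0.8457359236088245)]
[  0.4624   0.2907   0.0798  14.6352 -35.7309] 0.115 origin in bed [-0.076   0.0028  0.0003] angle 1.0
[  0.4659   0.299    0.0484  12.635  -35.8383] 0.078 origin in bed [-0.0536  0.01   -0.0223] angle 1.3
```

The scanner is at home on the bed: the two-camera fit puts its origin at (-76, 3, 0) mm in the bed frame, with 1° of angle error. The arm is clear, so I'll let it settle briefly and hand in.

```bash
python3 -m pendant '{"dp":[[0,0,0],[0,0,0],[0,0,0],[0,0,0],[0,0,0],[0,0,0]],"delta_rot":[[0,0,0],[0,0,0],[0,0,0],[0,0,0],[0,0,0],[0,0,0]],"jaw":[0,0,0,0,0,0]}'|head -2
python3 -c "
from bench import robot
import numpy as np
for n in('side','top'):
    a=np.load(n+'4.npz')['image'].astype(int);b=robot.grab_frame(n)['image'].astype(int);r=(slice(110,165),slice(255,320)) if n=='side' else (slice(155,230),slice(170,225));print(n,abs(a-b)[r].mean())
print(robot.sign_off())"
```

```text
time_s: 23.63
ee_pos: [0.4234, 0.4806, 0.2993]
side 0.9724941724941725
top 1.9447272727272726
the job is handed in; nothing more can be done
None
```

I handed the job in at about 24 s: the scanner was laid down and regripped by its blue handle, held about 66 mm above the label for about 2 s, and left released on the yellow rest, about 3 mm and 1° from home by the camera fit, with no sign of touching the boxes, bottle or rack (final positions not re-measured); no verdict was returned.

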